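Book in the moulded handles at the keyed scanning station

ROBOT

A 7-joint arm with a two-finger parallel gripper is mounted at the origin on the work surface. World frame = base frame: x ahead of the robot, y to its left, z up, the work surface at z = 0. Lengths are in mm, angles in rad, forces in N, time in s.
With the tool pointing down it reaches from about 400 to 850 mm from the base axis. Payload 4.5 kg.
Tool frame: the origin (TCP) lies at the very end of the fingers, on their centre line; the grasp point (between the pads) lies 19 mm behind it; z points along the fingers, y is the line along which they close (so a half turn about z gives the same grasp; the last joint's range is limited). The gripper opens to 85 mm and grips with 20 to 120 N. Pads are 22 mm wide; open, the fingers measure 114 mm over their backs; the gripper's body (76 mm by 85 mm) begins 54 mm behind the grasp point. The pads swing forward as they close: fully open they stand 13 mm farther back than shut.
Start: joints at [1.309, 0.689, -0.195, 1.565, 0.157, 0.902, -0.215], TCP at [182.22, -597.871, 231.317] pointing down, gripper open.
Joint ranges: [-3.01, 3.01], [-0.46, 2.08], [-1.47, 1.51], [0.13, 2.56], [-1, 4.14], [0.04, 2.09], [-2.66, 2.66]. Speed limits (rad/s): [2.57, 2.57, 3.14, 3.14, 3.14, 3.14, 3.14].

INTERFACE

Orientations are given as a unit quaternion [x, y, z, w].
In Python, from station import env, snapshot, close_job, boxes_of, outline_of gives the robot as it stands.
- The arm moves only by the tool move_arm, never from a script. Its argument "commands" is text: rows parted by semicolons, each of 6 numbers parted by spaces: the shift along the tool's x, y, z in units of 0.02 m (1.0 is 0.02 m), then the turn, a rotation vector about the tool's x, y, z in units of 0.08 rad (1.0 is 0.08 rad). In form: dx dy dz rx ry rz; .... A call has 1 to 5 rows; each row shifts and turns the commanded pose from where the row before left it, along the tool's axes as they then stand; what a row does not reach is not made up. A row lasts 1/12 s, in which the tool goes at most 41.7 mm and 7.16 degrees, less where a joint would pass 70% of its speed; a pose out of reach is approached as far as the arm can. A call with a number of a shift or a turn outside -1 to 1 is refused whole. A call with a gripper value outside its range is refused whole. "fingers" is the opening, from -1 (shut) to 1 (fully open), set as the call begins (left out, the last holds). The fingers move at their own pace and stop on an object; "newtons" is the grip in N (left out, the last holds). Time passes only in rows, so rows that do not move let the fingers close. It gives the time, the measured TCP pose, the force, the opening and the grip force at its end, in the units of the state.
- env.state(): the state, without advancing time (a new reading comes with each control period).
- snapshot(name): name is "scene" or "top" or "wrist"; returns a dict with "color" (384x512x3 uint8, red, green, blue), "depth" (384x512 float32, mm along the optical axis (not along the pixel's ray), 0 where there is no reading), "camera_matrix" (3x3 intrinsics, pixels), "extrinsics" (4x4, takes a point from camera to world coordinates); the wrist camera has in their place "hand_eye" (4x4, takes a point from camera to tool coordinates, whose origin is the TCP and whose axes are the flange's). Camera axes: x right, y down, z forward; pixel columns grow to the right and rows downward; lengths in mm; the calibration is good to about 2 mm. A picture is of the moment at which its call begins: read the wrist's pose just before it.
- close_job(): hands the job in; it is judged then, once.
Trained networks look in a picture, given as the dict that the camera call returned (one of the last four; its "shot" number tells which), for a name from the list of things; names that differ only in an ending like _2 or _b are one class to them, and where a whole thing is asked for, a point or a joint stands for the part that bears it (a point fixed in the world has none). Each returns a list of dicts, best first, with "conf" (0 to 1); they miss things now and then, are a little off and sometimes report something else, mostly with a low value. They report only what shows in the picture. A call takes as long as a camera call. They do not tell look-alikes from the thing itself.
- boxes_of(target, picture): "pixel" ([column, row] in pixels, amid what is visible of it).
- outline_of(target, picture): "region" (384x512 bool, what is visible of it) and "pixel" ([column, row] in pixels, amid what is visible of it).
The state is a dict: "t": time; "joints": joint angles; "qd": joint speeds; "joint_torque": joint torques, N m; "ee_pos": TCP position; "tool_rot": TCP orientation; "force": force on the tool from outside, world axes, zero at the start; "moment": the same for the moment, N m; "finger_gap": finger opening in mm; "finger_force": force on a finger pad.
Only numpy, scipy, OpenCV 4.12 (cv2) and the standard library are available. Lean on these libraries where they do the work, as an engineer would, in place of code of your own. Each camera call takes 0.05 s, during which the arm holds its last target. There are 200 camera calls.

TASK

Switch the scanning station on: take the key from its holder, push it fully into the key switch and turn it clockwise to its stop. Then take up the hand scanner, prove it on the reference label of the check block, and read the label of every labelled handle on the bench, longest handle first and on down to the shortest, holding the window square on to the middle of each label at about 90 mm and still for three seconds each, without touching the handles. Finally lay the scanner back on the middle of its mat, belly down, turn the key back to off, and stand the key in its holder again, leaving the other things on the bench alone.

Things in the scene. Friction and masses are not known exactly. Their poses are not given: they have to be found in the camera images.
- key_tip (a point): Centre of the lower end of the key's blade. The key stands upright: a flat steel blade 18 mm (x) by 8 mm (y), 32 mm long, under a black plastic bow 44 mm (x) by 13 mm (y) by 40 mm high; 71 mm tall overall. z points up from the tip to the bow; a half turn about z makes no difference.
- key_grip (a point): Middle of the key's bow, 51 mm above its tip, axes as the key's; grip it here across the 13 mm thickness (y).
- key_slot (a point): Centre of the slot mouth in the round steel rotor (52 mm across) on top of the aluminium key switch box (100 x 100 mm, rotor top 77 mm above the bench). The slot is 19.5 mm (x) by 9.5 mm (y), chamfered, 24 mm deep. Axes turn with the rotor; x is the slot's long direction, z up.
- key_rotor (a joint): Angle of the rotor in rad: 0 is off (stop), grows clockwise seen from above to 1.3 (stop), which is on. It is stiff and stays where it is left.
- key_holder_hole (a point): Centre of the slot mouth in the grey plastic key holder, a 70 x 70 mm block 40 mm high; the slot is 20.5 mm (x) by 10.5 mm (y), chamfered, 26 mm deep; x along the slot, z up. The key stands in it at the start.
- scanner: Hand scanner, 200 mm long, lying on its belly: a grey straight grip 150 mm long (x from -110 to +40 mm), 32 mm wide (y), 32 mm high, and at its +x end a black head 50 mm wide tilted nose-up, top at 75 mm. Origin under the middle on its underside, z up, x towards the head; 240 g.
- scanner_grip (a point): Where to grip the scanner, across y: 20 mm behind its origin and 24 mm above its underside; axes as the scanner's.
- scanner_window (a point): Centre of the reading window under the scanner's head, 71 mm ahead of the scanner's origin and 32 mm above its underside. Its z axis is the reading beam, leaving the window ahead and down, 40 degrees from straight down when the scanner is level. It reads a label at about 90 mm.
- scanner_mat: Blue fabric mat, 240 mm (x) by 160 mm (y), 3 mm thick, fixed; origin at the centre of its underside.
- check_label (a point): Centre of the striped reference label, 44 x 60 mm, on the sloped white face of the fixed check block (80 x 70 mm foot, 50 mm high), about 32 mm above the bench. Its z axis is the label's outward normal, 40 degrees from vertical; x runs up the slope.
- handle180: Black moulded handle 180 mm long (the longest kind; kinds are 180, 150, 120 and 90 mm), 38 mm wide, lying on the bench. Origin under its middle, x along it, away from the label, z up. The grip is 30 mm high, the flange at the -x end 47 mm. May be absent.
- handle180_label (a point): Centre of the white barcode label, 40 x 32 mm, on the sloped flange at the -x end of the 180 mm handle, about 32 mm above the bench. Its z axis is the label's outward normal, 40 degrees from vertical towards the handle's -x end.
- handle150: Black moulded handle 150 mm long (the second longest kind; kinds are 180, 150, 120 and 90 mm), 38 mm wide, lying on the bench. Origin under its middle, x along it, away from the label, z up. The grip is 30 mm high, the flange at the -x end 47 mm. May be absent.
- handle150_label (a point): Centre of the white barcode label, 40 x 32 mm, on the sloped flange at the -x end of the 150 mm handle, about 32 mm above the bench. Its z axis is the label's outward normal, 40 degrees from vertical towards the handle's -x end.
- handle120: Black moulded handle 120 mm long (the third longest kind; kinds are 180, 150, 120 and 90 mm), 38 mm wide, lying on the bench. Origin under its middle, x along it, away from the label, z up. The grip is 30 mm high, the flange at the -x end 47 mm. May be absent.
- handle120_label (a point): Centre of the white barcode label, 40 x 32 mm, on the sloped flange at the -x end of the 120 mm handle, about 32 mm above the bench. Its z axis is the label's outward normal, 40 degrees from vertical towards the handle's -x end.
- handle90: Black moulded handle 90 mm long (the shortest kind; kinds are 180, 150, 120 and 90 mm), 38 mm wide, lying on the bench. Origin under its middle, x along it, away from the label, z up. The grip is 30 mm high, the flange at the -x end 47 mm. May be absent.
- handle90_label (a point): Centre of the white barcode label, 40 x 32 mm, on the sloped flange at the -x end of the 90 mm handle, about 32 mm above the bench. Its z axis is the label's outward normal, 40 degrees from vertical towards the handle's -x end.
- tape_roll: Bystander: roll of clear tape lying flat, 76 mm across, 22 mm high. Origin at its underside's centre.
- stylus: Bystander: steel rod tool lying on the bench, 150 mm long, 12 mm thick. Origin at its middle.
There are look-alikes about, which are no part of the job. Leave any red look-alike of the handle120 alone.

How it is judged:
By the outcome, as a careful person would: the job done as asked, in the order asked, and still so for the second after the job is handed in, with the robot touching nothing.
Of handle180, handle150, handle120, handle90 only 2 to 4 are there at a start; the rules pass over those that are not, and their reading is None.
At some moment in a run one of handle180, handle150, handle120, handle90, scanner may be knocked a few centimetres aside while the robot is not near it.
It also fails if it takes over 208 s, if anything falls off the work surface, if the arm or the gripper's body presses on something with over 40 N, if the wrist force passes 120 N, or if a joint passes its speed limit or range.

## Working session

There is one attempt and no reset: what is moved stays moved. The work goes in short steps, Python scripts to look and compute and a tool call to move; the robot and the scene stay as the last step left them, time stands still between calls to the robot, and variables do not carry over. Pictures are saved under pics/ and viewed, at most 14 in all, crops included, and the job is handed in when it is done.

Besides the shell and the picture viewer there is one more tool, called after "Call:" as a command line: name --argument value ..., lists and objects as JSON in quotes. move_arm: Moves the arm, as the interface text tells. Shifts and turns lie within -1 to 1; 1 stands for 0.02 m of shift or 0.08 rad of turn. Its arguments: {"type":"object","properties":{"commands":{"type":"string"},"fingers":{"type":"number"},"newtons":{"type":"number"}},"required":["commands"]}

```bash
ls; mkdir -p pics; cat > h.py <<'E'
import numpy as np, cv2
from station import env, snapshot, close_job, boxes_of, outline_of
from scipy.spatial.transform import Rotation as R
def save(p,n): cv2.imwrite('pics/'+n+'.png',cv2.cvtColor(p if isinstance(p,np.ndarray) else p['color'],cv2.COLOR_RGB2BGR))
def ext(p,s=None):
    if 'extrinsics' in p: return np.array(p['extrinsics'])
    T=np.eye(4);T[:3,:3]=R.from_quat(s['tool_rot']).as_matrix();T[:3,3]=s['ee_pos'];return T@np.array(p['hand_eye'])
def cloud(p,s=None):
    K=np.array(p['camera_matrix']);d=p['depth'];v,u=np.mgrid[:384,:512]
    P=np.stack([(u-K[0,2])/K[0,0]*d,(v-K[1,2])/K[1,1]*d,d],-1);T=ext(p,s)
    W=P@T[:3,:3].T+T[:3,3];W[d==0]=np.nan;return W
E
python3 - <<'E'
from h import *
s=env.state();print({k:np.round(v,3) for k,v in s.items()})
a=snapshot('top');b=snapshot('scene')
save(np.hstack([a['color']]),'top0')
save(b,'scene0')
for p in(a,b):
    print(np.round(ext(p),2).tolist(),np.round(p['camera_matrix'],1).tolist())
W=cloud(a)
np.savez('top0.npz',W=W,c=a['color'])
for n in ['key_tip','key_rotor','key_holder_hole','scanner','scanner_mat','check_label','handle180','handle150','handle120','handle90','handle180_label','tape_roll','stylus']:
    for o in boxes_of(n,a)[:5]:
        u,v=np.array(o['pixel']).astype(int);print(n,round(o['conf'],2),u,v,np.round(W[min(v,383),min(u,511)]))
E
```

```text
pics
{'t': np.float64(0.0), 'joints': array([ 1.309,  0.69 , -0.195,  1.566,  0.157,  0.902, -0.215]), 'qd': array([ 0.001, -0.001,  0.001,  0.001, -0.002, -0.001, -0.001]), 'joint_torque': array([-0.0000e+00, -5.3960e+01, -1.2670e+00, -1.5854e+01,  9.0000e-03,
        1.0000e-02, -0.0000e+00]), 'ee_pos': array([ 181.939, -597.236,  230.461]), 'tool_rot': array([ 0.989,  0.147, -0.   , -0.001]), 'force': array([-0.705,  0.069, -0.9  ]), 'moment': array([0.033, 0.063, 0.001]), 'finger_force': np.float64(0.0), 'finger_gap': np.float64(85.244)}
[[-0.01, -0.99, 0.15, 387.34], [-1.0, 0.01, -0.0, 19.94], [0.0, -0.15, -0.99, 1198.63], [0.0, 0.0, 0.0, 1.0]] [[421.3, 0.0, 249.4], [0.0, 421.3, 192.7], [0.0, 0.0, 1.0]]
[[0.15, 0.52, -0.84, 1349.93], [0.99, -0.09, 0.12, -113.61], [-0.02, -0.85, -0.53, 587.88], [0.0, 0.0, 0.0, 1.0]] [[348.0, 0.0, 255.8], [0.0, 348.0, 190.7], [0.0, 0.0, 1.0]]
key_tip 0.7 390 180 [ 585. -361.   86.]
key_tip 0.28 255 156 [667.  -0.  32.]
key_rotor 0.88 409 239 [ 428. -414.   54.]
key_holder_hole 0.6 379 182 [ 588. -345.   41.]
scanner 0.7 205 219 [488. 140.  35.]
scanner_mat 0.75 388 179 [ 589. -357.   82.]
scanner_mat 0.71 195 225 [474. 172.   2.]
scanner_mat 0.61 255 154 [672.  -0.  36.]
check_label 0.58 303 223 [ 476. -131.   31.]
handle180 0.86 200 150 [685. 156.  34.]
handle180 0.8 109 193 [564. 410.  30.]
handle180 0.73 256 155 [670.  -3.  31.]
handle150 0.86 200 150 [685. 156.  34.]
handle150 0.8 109 193 [564. 410.  30.]
handle150 0.73 256 155 [670.  -3.  31.]
handle120 0.86 200 150 [685. 156.  34.]
handle120 0.8 109 193 [564. 410.  30.]
handle120 0.73 256 155 [670.  -3.  31.]
handle90 0.86 200 150 [685. 156.  34.]
handle90 0.8 109 193 [564. 410.  30.]
handle90 0.73 256 155 [670.  -3.  31.]
tape_roll 0.54 339 245 [ 415. -235.    3.]
stylus 0.67 282 241 [428. -75.  -1.]
```

```bash
python3 - <<'E'
import cv2
a=cv2.imread('pics/top0.png');cv2.imwrite('pics/top0b.png',cv2.resize(a[90:300,50:470],(800,400),interpolation=cv2.INTER_CUBIC))
E
```

```text
(no output)
```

View pics/top0b.png

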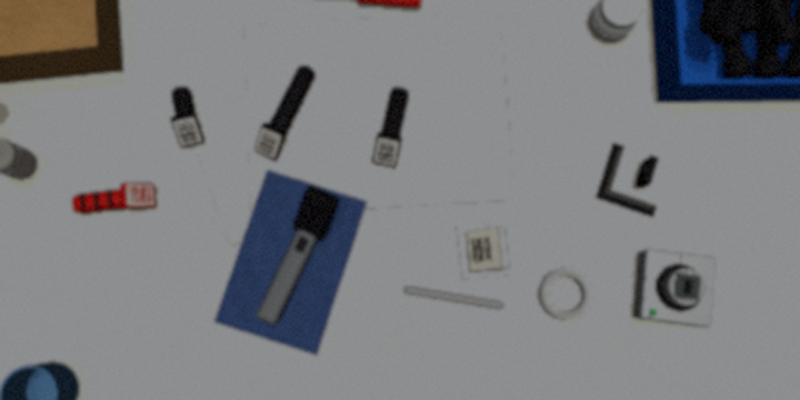

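View pics/scene0.png

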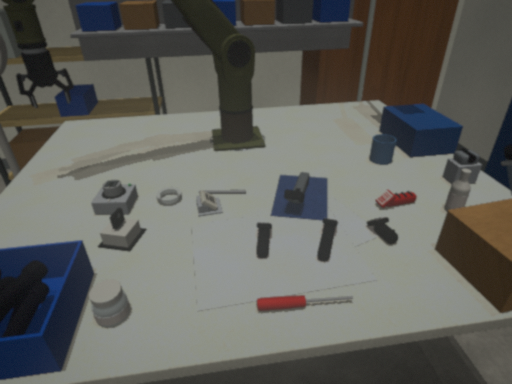

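Call:
move_arm --commands "0.92 -0.29 -0.25 0 0 0;0.92 -0.29 -0.25 0 0 0;0.92 -0.29 -0.25 0 0 0;0.92 -0.29 -0.25 0 0 0;0.92 -0.29 -0.25 0 0 0" --fingers 1

```text
t: 1.17
ee_pos: [262.5, -542.7, 256.6]
tool_rot: [0.989, 0.147, 0.0, 0.0]
force: [0.4, -0.7, -0.2]
finger_gap: 85.5
finger_force: 0.0
```

Call:
move_arm --commands "0.92 -0.29 -0.25 0 0 0;0.92 -0.29 -0.25 0 0 0;0.92 -0.29 -0.25 0 0 0;0.92 -0.29 -0.25 0 0 0;0.92 -0.29 -0.25 0 0 0"

```text
t: 1.58
ee_pos: [342.1, -488.1, 281.7]
tool_rot: [0.989, 0.147, 0.0, 0.0]
force: [-0.4, 0.1, 0.4]
finger_gap: 85.2
finger_force: 0.0
```

Call:
move_arm --commands "0.92 -0.29 -0.25 0 0 0;0.92 -0.29 -0.25 0 0 0;0.92 -0.29 -0.25 0 0 0;0.92 -0.29 -0.25 0 0 0"

```text
t: 1.92
ee_pos: [405.7, -444.5, 301.7]
tool_rot: [0.989, 0.147, 0.0, 0.0]
force: [0.7, -0.1, -0.4]
finger_gap: 85.4
finger_force: 0.0
```

```bash
python3 - <<'E'
from h import *
s=env.state();p=snapshot('wrist');save(p,'w1');print(s['t'],s['ee_pos'],s['tool_rot'],s['joints']);print(np.round(p['hand_eye'],2).tolist(),np.round(p['camera_matrix'],1).tolist())
W=cloud(p,s);np.savez('w1.npz',W=W,c=p['color'])
for n in ['key_tip','key_rotor','key_slot','key_holder_hole']:
    for o in boxes_of(n,p)[:5]:
        u,v=np.array(o['pixel']).astype(int);print(n,round(o['conf'],2),u,v,np.round(W[min(v,383),min(u,511)]))
E
```

```text
1.9167 [ 405.66411025 -444.45413784  301.65010754] [9.89079078e-01 1.47385794e-01 2.26034596e-05 7.19856647e-05] [ 0.86284386  0.58244291 -0.18892642  1.54738108  0.1213705   1.0231355
 -0.63385641]
[[0.0, -0.97, -0.26, 64.86], [1.0, 0.0, 0.0, 0.21], [-0.0, -0.26, 0.97, -143.25], [0.0, 0.0, 0.0, 1.0]] [[319.7, 0.0, 259.1], [0.0, 319.7, 187.8], [0.0, 0.0, 1.0]]
key_rotor 0.75 237 133 [ 426. -411.   53.]
key_slot 0.69 234 134 [ 423. -408.   53.]
key_holder_hole 0.69 108 101 [ 410. -232.    0.]
key_holder_hole 0.67 244 12 [ 558. -381.   42.]
```

View pics/w1.png

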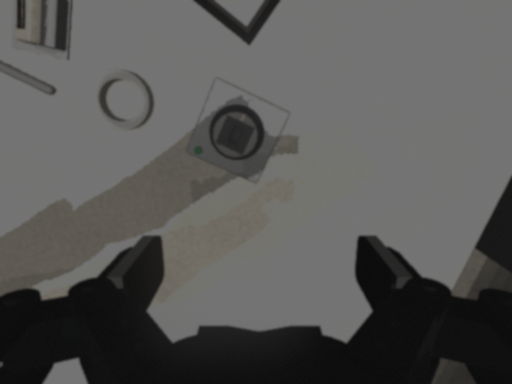

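Call:
move_arm --commands "0.9 -0.1 0.4 0 0 0;0.9 -0.1 0.4 0 0 0;0.9 -0.1 0.4 0 0 0;0.9 -0.1 0.4 0 0 0;0.9 -0.1 0.4 0 0 0"

```text
t: 2.58
ee_pos: [487.1, -410.5, 260.5]
tool_rot: [0.989, 0.146, -0.001, 0.0]
force: [-0.5, 0.3, 0.5]
finger_gap: 85.5
finger_force: 0.0
```

Call:
move_arm --commands "0.9 -0.1 0 0 0 0;0 0 0 0 0 0;0 0 0 0 0 0"

```text
t: 2.83
ee_pos: [504.1, -402.6, 260.8]
tool_rot: [0.989, 0.147, -0.001, -0.0]
force: [-0.3, -0.7, 0.4]
finger_gap: 85.1
finger_force: 0.0
```

```bash
python3 - <<'E'
from h import *
s=env.state();p=snapshot('wrist');print(s['t'],s['ee_pos'],s['tool_rot'])
W=cloud(p,s);np.savez('w2.npz',W=W,c=p['color'])
im=cv2.convertScaleAbs(p['color'],alpha=2.0);save(cv2.resize(im,(800,600),interpolation=cv2.INTER_CUBIC),'w2')
for n in ['key_tip','key_rotor','key_slot','key_holder_hole']:
    for o in outline_of(n,p)[:3]:
        u,v=np.array(o['pixel']).astype(int);print(n,round(o['conf'],2),u,v,np.round(W[min(v,383),min(u,511)]),o['region'].sum())
E
```

```text
2.8333 [ 504.12967303 -402.59639163  260.76536821] [ 9.89087398e-01  1.47328832e-01 -5.73483291e-04 -7.56866132e-05]
key_tip 0.87 249 71 [ 590. -367.   85.] 728
key_rotor 0.8 246 230 [ 423. -412.   55.] 1844
key_rotor 0.69 44 105 [ 494. -158.   39.] 4061
key_slot 0.69 244 230 [ 422. -409.   54.] 1838
key_holder_hole 0.76 256 78 [ 589. -374.   41.] 5310
key_holder_hole 0.19 247 71 [ 590. -365.   84.] 734
```

View pics/w2.png

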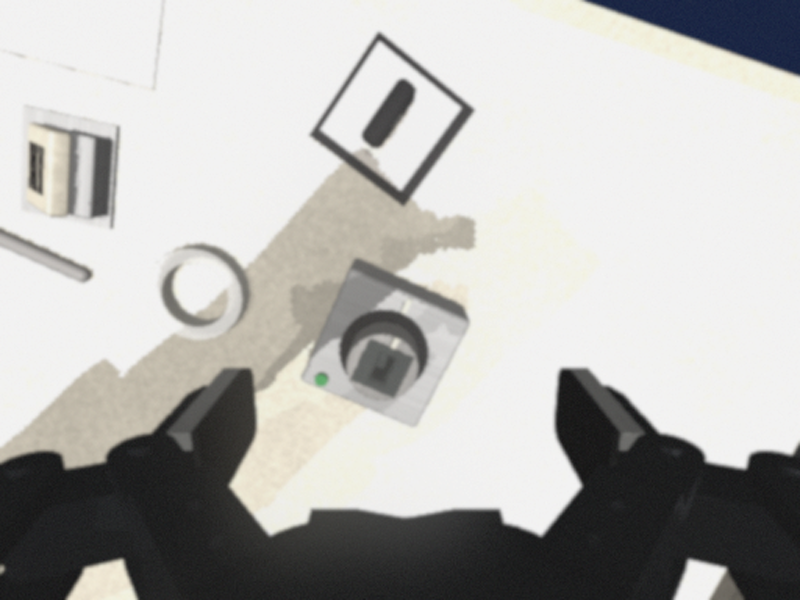

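```bash
python3 - <<'E'
from h import *
d=np.load('w2.npz');W=d['W'];c=d['c']
print('col',list(range(212,280,4)))
for v in range(164,272,5): print(v,' '.join('%3.0f'%z for z in W[v,212:280:4,2]))
print('XY at 230,240..', np.round(W[205,246]),np.round(W[230,246]))
im=cv2.resize(cv2.convertScaleAbs(c[160:275,190:310],alpha=2.5),(720,690)[:2],interpolation=cv2.INTER_CUBIC)[:600];save(im,'w2c')
E
```

```text
col [212, 216, 220, 224, 228, 232, 236, 240, 244, 248, 252, 256, 260, 264, 268, 272, 276]
164   0   1   0  -1   2  -1   1   1   2   0  -2   2  -1   0   0   0   1
169  -0   2  -1   1  31  21  11   1  -0  -1   1  -0   0   1   2   1  -0
174   0  -1   1  45  44  44  36  28  18   9   1  -0   1  -1  -0   0  -0
179   1   1   1  45  45  45  45  44  43  36  27  17   6   1   0  -0  -0
184   0   0  45  44  46  45  45  46  46  46  45  42  33  25  15   6   0
189   1  43  46  46  45  45  45  46  46  45  47  47  45  44  39  33  23
194   2  47  46  45  45  45  44  45  46  46  46  47  48  47  45  44  44
199  44  47  46  44  44  45  44  48  47  47  48  45  48  46  46  45  45
204  46  47  45  46  48  48  47  48  47  48  48  48  48  45  45  46  44
209  47  46  46  48  48  48  57  62  64  63  60  53  48  48  47  47 nan
214  45  46  47  47  53  68  73  76  76  76  75  70  61  48  47  47  45
219  47  45  47  47  76  78  78  77  76  76  80  77  75  62  48  48  47
224  46  45  48  74  77  75  77  78  79  77  78  75  78  76  46  46  45
229  45  46  47  76  79  78  77  77  54  54  78  77  78  78  46  47  46
234  46  44  48  77  77  78  77  76  52  64  77  78  78  76  48  49  46
239  47  46  47  76  77  77  78  69  63  76  78  78  76  76  47  45  45
244  47  46  46  76  78  78  77  78  75  77  78  76  75  76  45  45  45
249  45  47  45  47  77  77  77  78  78  77  78  77  76  47  46  46  45
254   1   0  46  48  46  45  76  77  77  77  77  46  46  46  47  47  -0
259   2   1   1  -0   1  45  47  45  46  46  45  46  46  45  46  44   1
264  -0   1   0   0   0   0   2   1  45  45  46  46  46  46  45   0  -0
269  -0   2  -0   1   0  -0   0  -0   1   1   1  45  45  45   0   1   2
XY at 230,240.. [ 450. -403.   46.] [ 423. -412.   55.]
```

View pics/w2c.png

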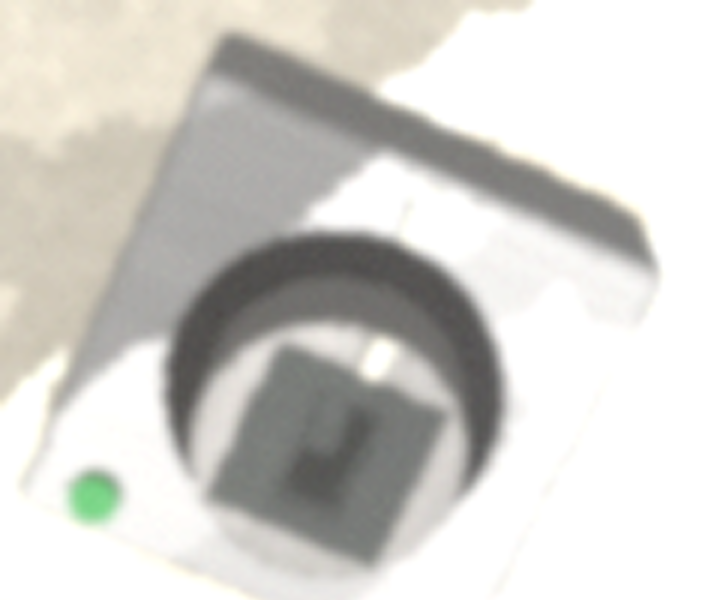

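```bash
cat >> h.py <<'E'
def rect(Q):
    (cx,cy),(w,h),a=cv2.minAreaRect(np.float32(Q));a=a if w>=h else a+90
    return np.round([cx,cy,max(w,h),min(w,h),(a+90)%180-90],1)
def near(W,x,y,r,z0,z1):
    m=(np.hypot(W[...,0]-x,W[...,1]-y)<r)&(W[...,2]>z0)&(W[...,2]<z1);return m
E
python3 - <<'E'
from h import *
d=np.load('w2.npz');W=d['W'];c=d['c'];K=None
m=near(W,425,-412,40,72,85);Q=W[m][:,:2];print('rotor',rect(Q),cv2.minEnclosingCircle(np.float32(Q)),Q.mean(0))
m=near(W,425,-412,75,38,90);print('box',rect(W[m][:,:2]))
# dark plate
g=c.max(-1);m=near(W,425,-412,27,45,85)&(g<60);print('plate thresholds',[ (t,rect(W[near(W,425,-412,24,73,85)&(g<t)][:,:2])) for t in (35,45,55,65)])
m=near(W,590,-367,40,70,95);print('key',rect(W[m][:,:2]),W[m][:,2].mean(),m.sum(),W[m][:,:2].mean(0))
U,S,V=np.linalg.svd(W[m][:,:2]-W[m][:,:2].mean(0));print(V[0],np.degrees(np.arctan2(V[0,1],V[0,0])))
m=near(W,590,-367,65,36,90);print('holder',rect(W[m][:,:2]))
m=near(W,425,-412,22,45,68);print('slot',rect(W[m][:,:2]),m.sum())
E
```

```text
rotor [ 426.4 -409.8   50.4   50.    16.7] ((426.3596496582031, -409.9883728027344), 25.897235870361328) [ 427.43690239 -409.7107343 ]
box [ 426.  -410.2  100.3  100.1   -7.9]
plate thresholds [(35, array([0., 0., 0., 0., 0.])), (45, array([ 425.3, -409.9,   22.7,   12.4,   -9.5])), (55, array([ 425.7, -409.5,   32.5,   31.8,   -7.3])), (65, array([ 424.8, -414. ,   42.9,   35. ,   82.8]))]
key [ 589.9 -366.3   43.7   13.6  -19.5] 84.34374022291694 678 [ 589.77436664 -366.64986801]
[-0.94193669  0.33579051] 160.37938424644537
holder [ 590.  -366.2   70.2   70.1   70.2]
slot [ 423.8 -411.    16.6    7.9  -11.6] 103
```

```bash
cat >> h.py <<'E'
def down(yaw): # tool x at yaw deg, tool z down
    return R.from_euler('z',yaw,degrees=True)*R.from_quat([1,0,0,0])
def plan(pos,rot,start=None,n=None,vmax=18,wmax=.075):
    """n equal rows (body twist) from start (pos,R) to target; prints the row"""
    if start is None: s=env.state();start=(np.array(s['ee_pos']),R.from_quat(s['tool_rot']))
    p=start[1].inv().apply(np.array(pos)-start[0]);rv=(start[1].inv()*rot).as_rotvec()
    n=n or int(max(np.ceil(np.linalg.norm(p)/vmax),np.ceil(np.linalg.norm(rv)/wmax),1))
    A=sum(R.from_rotvec(rv*k/n).as_matrix() for k in range(n))
    d=np.linalg.solve(A,p)
    print(n,'rows:',' '.join('%.2f'%x for x in np.r_[d/20,rv/n/.08]));return np.array(pos),rot
E
python3 - <<'E'
from h import *
a=plan([589.9,-366.3,125],down(-19.7))
a=plan([589.9,-366.3,47],down(-19.7),a)
E
```

```text
10 rows: 0.44 -0.19 0.68 0.00 0.00 0.80
5 rows: 0.00 0.00 0.78 0.00 0.00 0.00
```

Call:
move_arm --commands "0.44 -0.19 0.68 0 0 0.8;0.44 -0.19 0.68 0 0 0.8;0.44 -0.19 0.68 0 0 0.8;0.44 -0.19 0.68 0 0 0.8;0.44 -0.19 0.68 0 0 0.8"

```text
t: 3.5
ee_pos: [544.4, -376.7, 193.1]
tool_rot: [1.0, -0.014, 0.0, 0.0]
force: [-0.4, 0.1, -0.5]
finger_gap: 85.4
finger_force: 0.0
```

Call:
move_arm --commands "0.44 -0.19 0.68 0 0 0.8;0.44 -0.19 0.68 0 0 0.8;0.44 -0.19 0.68 0 0 0.8;0.44 -0.19 0.68 0 0 0.8;0.44 -0.19 0.68 0 0 0.8"

```text
t: 3.92
ee_pos: [590.9, -364.6, 125.0]
tool_rot: [0.985, -0.173, 0.0, 0.0]
force: [-0.4, -0.1, 0.0]
finger_gap: 85.5
finger_force: 0.0
```

Call:
move_arm --commands "0 0 0 0 0 0;0 0 0 0 0 0;0 0 0 0 0 0"

```text
t: 4.17
ee_pos: [590.3, -365.2, 126.2]
tool_rot: [0.985, -0.171, 0.0, 0.001]
force: [-0.4, -0.3, -0.5]
finger_gap: 85.4
finger_force: 0.0
```

```bash
python3 - <<'E'
from h import *
s=env.state();p=snapshot('wrist');print(s['joints'])
W=cloud(p,s)
m=near(W,590,-367,40,70,95);print('key',rect(W[m][:,:2]),W[m][:,2].mean(),m.sum(),W[m][:,:2].mean(0))
m=near(W,590,-367,65,36,90);print('holder',rect(W[m][:,:2]))
a=plan([589.9,-366.3,47],down(-19.7))
E
```

```text
[ 0.4765279   0.90185413  0.02166956  1.42736308 -0.02212955  0.81191409
 -1.40933541]
key [ 590.1 -366.6   43.4   13.2  -19.7] 84.30316907332694 1449 [ 592.09774661 -367.01271653]
holder [ 589.8 -366.3   70.2   70.2  -19.8]
5 rows: -0.00 0.01 0.80 0.00 -0.00 -0.00
```

Call:
move_arm --commands "0 0.01 0.79 0 0 0;0 0.01 0.79 0 0 0;0 0.01 0.79 0 0 0;0 0.01 0.79 0 0 0;0 0.01 0.79 0 0 0"

```text
t: 4.63
ee_pos: [590.6, -366.3, 47.0]
tool_rot: [0.985, -0.171, 0.001, 0.001]
force: [0.6, 0.1, 0.5]
finger_gap: 85.2
finger_force: 0.0
```

Call:
move_arm --commands "0 0 0 0 0 0;0 0 0 0 0 0"

```text
t: 4.8
ee_pos: [590.0, -365.3, 46.1]
tool_rot: [0.985, -0.171, -0.001, -0.0]
force: [-0.0, 0.1, 2.0]
finger_gap: 85.3
finger_force: 0.0
```

Call:
move_arm --commands "0 0 0 0 0 0;0 0 0 0 0 0;0 0 0 0 0 0;0 0 0 0 0 0;0 0 0 0 0 0" --fingers -1 --newtons 60

```text
t: 5.22
ee_pos: [591.0, -365.2, 46.9]
tool_rot: [0.985, -0.171, 0.0, 0.0]
force: [0.4, -0.6, -0.0]
finger_gap: 25.9
finger_force: 0.0
```

Call:
move_arm --commands "0 0 0 0 0 0;0 0 0 0 0 0;0 0 0 0 0 0;0 0 0 0 0 0;0 0 0 0 0 0"

```text
t: 5.63
ee_pos: [590.9, -365.1, 46.6]
tool_rot: [0.985, -0.171, 0.0, 0.0]
force: [-0.1, 0.3, 2.9]
finger_gap: 12.2
finger_force: 59.1
```

Call:
move_arm --commands "0 0 -0.5 0 0 0;0 0 -0.9 0 0 0;0 0 -0.9 0 0 0;0 0 -0.9 0 0 0;0 0 -0.9 0 0 0"

```text
t: 6.05
ee_pos: [590.4, -364.9, 129.3]
tool_rot: [0.985, -0.171, -0.0, -0.0]
force: [0.4, 0.4, -1.1]
finger_gap: 12.5
finger_force: 58.6
```

Call:
move_arm --commands "0 0 -0.8 0 0 0;0 0 0 0 0 0;0 0 0 0 0 0"

```text
t: 6.3
ee_pos: [591.0, -365.3, 145.2]
tool_rot: [0.985, -0.171, 0.001, 0.0]
force: [-0.2, -0.4, -0.3]
finger_gap: 12.4
finger_force: 58.7
```

```bash
python3 - <<'E'
from h import *
s=env.state();p=snapshot('wrist');W=cloud(p,s);np.savez('w3.npz',W=W,c=p['color'])
# key in tool frame
T=R.from_quat(s['tool_rot']).inv();L=(W-s['ee_pos'])@T.as_matrix().T
m=(np.abs(L[...,0])<40)&(np.abs(L[...,1])<7)&(L[...,2]>-45)&(L[...,2]<40)
print(m.sum(),np.nanpercentile(L[m],[1,50,99],axis=0).round(1))
im=cv2.resize(cv2.convertScaleAbs(p['color'][180:330,160:360],alpha=3),(800,600));save(im,'w3')
a=plan([426.2,-410,141],down(-7.9))
E
```

```text
4404 [[-18.6  -6.8 -40. ]
 [  7.    0.4 -38. ]
 [ 21.4   6.8  -5.4]]
10 rows: -0.74 0.42 0.01 -0.00 0.00 -0.26
```

View pics/w3.png

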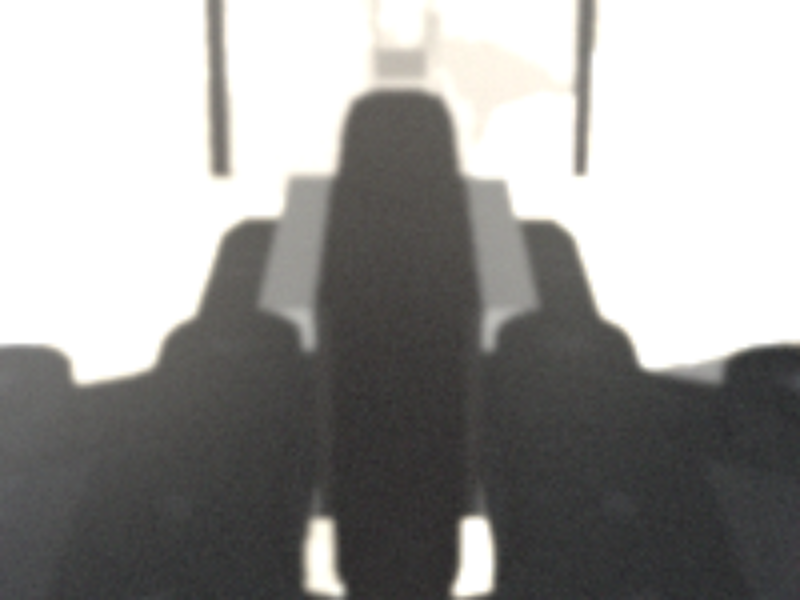

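Call:
move_arm --commands "-0.74 0.42 0.01 0 0 -0.26;-0.74 0.42 0.01 0 0 -0.26;-0.74 0.42 0.01 0 0 -0.26;-0.74 0.42 0.01 0 0 -0.26;-0.74 0.42 0.01 0 0 -0.26"

```text
t: 6.77
ee_pos: [505.8, -382.3, 141.6]
tool_rot: [0.993, -0.119, -0.001, -0.001]
force: [0.2, -0.6, 0.1]
finger_gap: 12.3
finger_force: 58.7
```

Call:
move_arm --commands "-0.74 0.42 0.01 0 0 -0.26;-0.74 0.42 0.01 0 0 -0.26;-0.74 0.42 0.01 0 0 -0.26;-0.74 0.42 0.01 0 0 -0.26;-0.74 0.42 0.01 0 0 -0.26"

```text
t: 7.18
ee_pos: [425.1, -408.9, 140.8]
tool_rot: [0.998, -0.067, -0.001, -0.001]
force: [-0.8, -0.4, -0.2]
finger_gap: 12.3
finger_force: 58.8
```

Call:
move_arm --commands "0 0 0 0 0 0;0 0 0 0 0 0;0 0 0 0 0 0"

```text
t: 7.43
ee_pos: [427.7, -408.8, 141.6]
tool_rot: [0.998, -0.068, 0.0, -0.001]
force: [1.3, -0.6, -0.8]
finger_gap: 12.4
finger_force: 58.8
```

```bash
python3 - <<'E'
from h import *
P=[]
for i in range(3): snapshot('wrist');s=env.state();P.append(s['ee_pos'])
print(np.mean(P,0),R.from_quat(s['tool_rot']).as_euler('xyz'),s['joints'])
a=plan([426.3,-410,113],down(-7.9),(np.mean(P,0),R.from_quat(s['tool_rot'])),n=2)
p=snapshot('wrist');W=cloud(p,s)
m=near(W,425,-412,75,38,60);print('box',rect(W[m][:,:2]))
E
```

```text
[ 428.15705285 -408.63784871  141.9106729 ] [-3.14092062e+00 -6.86661283e-04 -1.34407879e-01] [ 0.72236312  0.75988508 -0.06525259  1.75407845  0.07475609  0.62978048
 -1.0906182 ]
2 rows: -0.04 0.04 0.72 -0.00 -0.00 0.02
box [ 425.9 -410.1  100.2   99.8   82.3]
```

Call:
move_arm --commands "-0.09 0.08 0.2 0 0 0;0 0 0.6 0 0 0;0 0 0.6 0 0 0;0 0 0.15 0 0 0;0 0 0.15 0 0 0"

```text
t: 8.05
ee_pos: [424.3, -410.2, 108.6]
tool_rot: [0.998, -0.068, -0.001, -0.001]
force: [-5.0, 5.3, 27.3]
finger_gap: 12.4
finger_force: 63.0
```

Call:
move_arm --commands "0 0 0.15 0 0 0;0 0 0.15 0 0 0;0 0 0.15 0 0 0;0 0 0.15 0 0 0;0 0 0 0 0 0"

```text
t: 8.47
ee_pos: [425.7, -410.2, 95.7]
tool_rot: [0.998, -0.068, 0.0, -0.001]
force: [2.9, 2.5, -1.9]
finger_gap: 12.2
finger_force: 59.8
```

Call:
move_arm --commands "0 0 0.15 0 0 0;0 0 0.15 0 0 0;0 0 0.15 0 0 0;0 0 0.1 0 0 0;0 0 0 0 0 0"

```text
t: 8.88
ee_pos: [425.7, -410.2, 85.5]
tool_rot: [0.998, -0.068, 0.001, -0.0]
force: [2.4, 4.3, 6.8]
finger_gap: 12.3
finger_force: 60.7
```

Call:
move_arm --commands "0 0 0.06 0 0 0;0 0 0 0 0 0"

```text
t: 9.05
ee_pos: [425.7, -410.3, 85.4]
tool_rot: [0.998, -0.068, 0.001, -0.0]
force: [0.8, 5.8, 14.9]
finger_gap: 12.5
finger_force: 62.2
```

Call:
move_arm --commands "0 0 -0.03 0 0 0.5;0 0 0 0 0 0.5;0 0 0 0 0 0.5;0 0 0 0 0 0.5;0 0 0 0 0 0.5" --newtons 100

```text
t: 9.47
ee_pos: [425.6, -410.3, 85.5]
tool_rot: [0.986, -0.168, 0.001, -0.0]
force: [1.9, 5.1, 10.4]
finger_gap: 11.4
finger_force: 97.7
```

Call:
move_arm --commands "0 0 0 0 0 0.5;0 0 0 0 0 0.5;0 0 0 0 0 0.5;0 0 0 0 0 0.5;0 0 0 0 0 0.5"

```text
t: 9.88
ee_pos: [425.4, -410.2, 85.5]
tool_rot: [0.964, -0.265, 0.0, -0.0]
force: [1.5, 5.5, 10.8]
finger_gap: 11.7
finger_force: 97.8
```

Call:
move_arm --commands "0 0 0 0 0 0.5;0 0 0 0 0 0.5;0 0 0 0 0 0.5;0 0 0 0 0 0.5;0 0 0 0 0 0.5"

```text
t: 10.3
ee_pos: [425.3, -410.2, 85.5]
tool_rot: [0.933, -0.36, 0.0, -0.001]
force: [1.9, 5.8, 11.4]
finger_gap: 11.7
finger_force: 97.9
```

```bash
python3 - <<'E'
from h import *
s=env.state();print(s['joints'],s['moment'],R.from_quat(s['tool_rot']).as_euler('xyz',degrees=True),s['force'],s['ee_pos'])
E
```

```text
[ 0.63735585  0.850125    0.09238126  1.79156683 -0.14565012  0.50656842
 -1.48191517] [ 1.31198086 -0.42791747  0.06772688] [-1.79936755e+02  5.02525147e-03 -4.22331502e+01] [ 1.90448011  5.81689827 11.41220407] [ 425.33732007 -410.24473259   85.53244966]
```

Turning well; joint 7 at −1.48. Continue.

Call:
move_arm --commands "0 0 0 0 0 0.6;0 0 0 0 0 0.6;0 0 0 0 0 0.6;0 0 0 0 0 0.6;0 0 0 0 0 0.6"

```text
t: 10.72
ee_pos: [425.5, -410.1, 85.5]
tool_rot: [0.883, -0.469, 0.0, -0.001]
force: [1.8, 6.6, 10.8]
finger_gap: 11.9
finger_force: 97.9
```

Call:
move_arm --commands "0 0 0 0 0 0.6;0 0 0 0 0 0.6;0 0 0 0 0 0.6;0 0 0 0 0 0.6;0 0 0 0 0 0.6"

```text
t: 11.13
ee_pos: [425.6, -410.1, 85.5]
tool_rot: [0.82, -0.572, 0.0, -0.001]
force: [2.6, 6.0, 10.2]
finger_gap: 11.8
finger_force: 97.8
```

Call:
move_arm --commands "0 0 0 0 0 0.6;0 0 0 0 0 0.6;0 0 0 0 0 0.6;0 0 0 0 0 0.6;0 0 0 0 0 0.6"

```text
t: 11.55
ee_pos: [425.5, -410.2, 85.5]
tool_rot: [0.746, -0.666, -0.0, -0.001]
force: [2.3, 5.2, 10.3]
finger_gap: 12.3
finger_force: 97.8
```

```bash
python3 - <<'E'
from h import *
s=env.state();print(s['joints'],s['moment'],R.from_quat(s['tool_rot']).as_euler('xyz',degrees=True),s['force'],s['ee_pos'])
E
```

```text
[ 0.53671077  0.8692524   0.27268838  1.79669985 -0.42008124  0.53338455
 -1.9456853 ] [ 1.22668088 -0.40364118  0.0909266 ] [-1.79936930e+02  7.36194017e-02 -8.35022324e+01] [ 2.30793097  5.24520984 10.29014594] [ 425.50183128 -410.18221909   85.52354885]
```

Call:
move_arm --commands "0 0 0 0 0 0.4;0 0 0 0 0 0.3;0 0 0 0 0 0;0 0 0 0 0 0"

```text
t: 11.88
ee_pos: [425.5, -410.2, 85.5]
tool_rot: [0.728, -0.686, -0.0, -0.001]
force: [1.6, 5.0, 10.2]
finger_gap: 11.3
finger_force: 98.0
```

```bash
python3 - <<'E'
from h import *
s=env.state();p=snapshot('wrist');print(s['joints'][6],s['moment'],R.from_quat(s['tool_rot']).as_euler('xyz',degrees=True))
b=snapshot('scene');im=np.hstack([cv2.resize(cv2.convertScaleAbs(p['color'][100:340,130:390],alpha=2.5),(520,480)),cv2.resize(cv2.convertScaleAbs(b['color'][150:270,75:145],alpha=1.3),(280,480))]);save(im,'w4')
E
```

```text
-1.980963215222276 [ 1.2474504  -0.49475622  0.07095843] [-1.79947687e+02  7.67822509e-02 -8.65870436e+01]
```

View pics/w4.png

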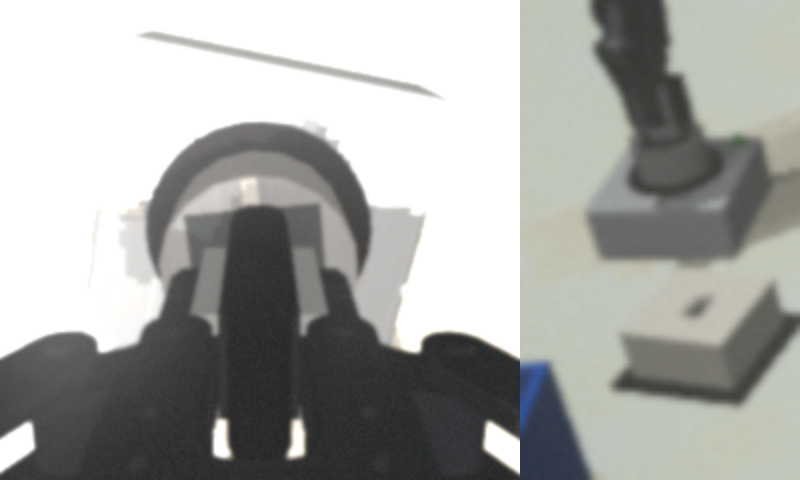

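Call:
move_arm --commands "0 0 0 0 0 -0.5;0 0 0 0 0 0"

```text
t: 12.15
ee_pos: [425.3, -410.8, 85.5]
tool_rot: [0.742, -0.671, 0.0, -0.0]
force: [1.3, 3.9, 10.0]
finger_gap: 11.9
finger_force: 97.5
```

Call:
move_arm --commands "0 0 0 0 0 0;0 0 0 0 0 0;0 0 0 0 0 0;0 0 0 0 0 0;0 0 0 0 0 0" --fingers 1

```text
t: 12.57
ee_pos: [424.1, -411.4, 84.4]
tool_rot: [0.741, -0.672, -0.0, 0.0]
force: [-0.2, 0.1, 0.2]
finger_gap: 71.8
finger_force: 0.0
```

Call:
move_arm --commands "0 0 -0.3 0 0 0;0 0 -0.8 0 0 0;0 0 -0.9 0 0 0;0 0 -0.9 0 0 0;0 0 -0.9 0 0 0"

```text
t: 12.98
ee_pos: [424.5, -411.1, 161.8]
tool_rot: [0.741, -0.672, -0.0, 0.0]
force: [-0.0, -0.3, -0.3]
finger_gap: 85.3
finger_force: 0.0
```

Call:
move_arm --commands "0 0 -0.9 0 0 0;0 0 -0.9 0 0 0;0 0 -0.9 0 0 0;0 0 -0.9 0 0 0;0 0 -0.9 0 0 0"

```text
t: 13.4
ee_pos: [424.4, -411.0, 252.0]
tool_rot: [0.741, -0.672, 0.0, 0.0]
force: [0.3, -0.2, 0.4]
finger_gap: 85.7
finger_force: 0.0
```

```bash
python3 - <<'E'
from h import *
s=env.state();p=snapshot('wrist');W=cloud(p,s);print(s['ee_pos'],s['joints'])
m=near(W,425,-410,40,110,135);print('key',rect(W[m][:,:2]),W[m][:,2].mean(),m.sum())
m=near(W,425,-412,75,38,60);print('box',rect(W[m][:,:2]))
a=snapshot('top');W=cloud(a);np.savez('top1.npz',W=W,c=a['color'])
g=a['color'].astype(int)
for n in ['scanner','scanner_mat','handle120','check_label']:
    for o in outline_of(n,a)[:5]:
        r=o['region']&(W[...,2]>-5);z=W[r];u,v=np.array(o['pixel']).astype(int);print(n,round(o['conf'],2),u,v,rect(z[:,:2]),np.round(np.percentile(z[:,2],[5,50,95])),r.sum(),g[r].mean(0).round())
# black handles by height
for x,y in[(680,270),(690,156),(670,0)]:
    m=near(W,x,y,110,15,70)
    n,l,st,_=cv2.connectedComponentsWithStats(m.astype(np.uint8));k=1+st[1:,4].argmax();m=l==k
    q=W[m];print('h',rect(q[:,:2]),m.sum(),np.percentile(q[:,2],[5,50,95]).round())
E
```

```text
[ 424.41090807 -410.96501826  252.04241462] [ 0.45638906  0.64960521  0.41393197  1.66750692 -0.3177111   0.89148052
 -2.04664844]
key [ 425.1 -411.    42.9   12.5  -84.2] 123.42451708259298 705
box [ 424.9 -410.   100.2  100.    82.1]
scanner 0.74 208 219 [472.8 140.2 201.   46.5 -26.7] [30. 37. 73.] 976 [49. 50. 52.]
scanner_mat 0.69 196 224 [469.5 152.2 240.4 162.1 -18.4] [-0.  4.  7.] 3485 [44. 58. 90.]
handle120 0.89 253 156 [674.4  -3.3 128.7  40.9 -15.4] [ 2. 29. 44.] 521 [68. 67. 66.]
handle120 0.84 145 150 [686.3 309.7  88.7  37.5  17.7] [19. 31. 46.] 361 [69. 68. 66.]
handle120 0.63 197 151 [696.1 158.1 147.4  36.9 -23.7] [21. 30. 44.] 548 [50. 49. 48.]
handle120 0.6 109 193 [567.9 411.2 118.9  45.2 -85.5] [13. 30. 44.] 535 [120.  63.  60.]
check_label 0.57 302 220 [ 483.2 -135.9   81.    72.4    3.6] [ 2. 25. 46.] 702 [128. 128. 124.]
h [690.3 307.6  91.6  39.3   9.4] 379 [19. 31. 46.]
h [696.7 158.4 151.6  38.  -23.7] 591 [20. 30. 44.]
h [671.1  -3.6 122.5  37.8 -14.4] 475 [20. 30. 44.]
```

```bash
python3 - <<'E'
from h import *
a=plan([580,130,330],down(0),n=30)
E
```

```text
30 rows: -0.47 -0.91 -0.13 -0.00 0.00 -0.61
```

Call:
move_arm --commands "-0.47 -0.91 -0.13 0 0 -0.61;-0.47 -0.91 -0.13 0 0 -0.61;-0.47 -0.91 -0.13 0 0 -0.61;-0.47 -0.91 -0.13 0 0 -0.61;-0.47 -0.91 -0.13 0 0 -0.61"

```text
t: 14.12
ee_pos: [504.8, -346.3, 262.5]
tool_rot: [0.818, -0.575, -0.001, 0.0]
force: [-0.1, 0.4, 0.3]
finger_gap: 85.3
finger_force: 0.0
```

Call:
move_arm --commands "-0.47 -0.91 -0.13 0 0 -0.61;-0.47 -0.91 -0.13 0 0 -0.61;-0.47 -0.91 -0.13 0 0 -0.61;-0.47 -0.91 -0.13 0 0 -0.61;-0.47 -0.91 -0.13 0 0 -0.61"

```text
t: 14.53
ee_pos: [566.8, -265.1, 275.4]
tool_rot: [0.882, -0.471, -0.001, 0.0]
force: [-0.0, 1.1, 0.0]
finger_gap: 85.4
finger_force: 0.0
```

Call:
move_arm --commands "-0.47 -0.91 -0.13 0 0 -0.61;-0.47 -0.91 -0.13 0 0 -0.61;-0.47 -0.91 -0.13 0 0 -0.61;-0.47 -0.91 -0.13 0 0 -0.61;-0.47 -0.91 -0.13 0 0 -0.61"

```text
t: 14.95
ee_pos: [607.3, -171.3, 288.4]
tool_rot: [0.933, -0.361, -0.001, 0.0]
force: [1.4, -0.6, 0.1]
finger_gap: 85.3
finger_force: 0.0
```

Call:
move_arm --commands "-0.47 -0.91 -0.13 0 0 -0.61;-0.47 -0.91 -0.13 0 0 -0.61;-0.47 -0.91 -0.13 0 0 -0.61;-0.47 -0.91 -0.13 0 0 -0.61;-0.47 -0.91 -0.13 0 0 -0.61"

```text
t: 15.37
ee_pos: [623.9, -70.6, 301.4]
tool_rot: [0.97, -0.244, -0.001, 0.0]
force: [-0.3, -0.1, 0.1]
finger_gap: 85.4
finger_force: 0.0
```

Call:
move_arm --commands "-0.47 -0.91 -0.13 0 0 -0.61;-0.47 -0.91 -0.13 0 0 -0.61;-0.47 -0.91 -0.13 0 0 -0.61;-0.47 -0.91 -0.13 0 0 -0.61;-0.47 -0.91 -0.13 0 0 -0.61"

```text
t: 15.78
ee_pos: [615.7, 31.2, 314.4]
tool_rot: [0.992, -0.124, -0.001, 0.0]
force: [-0.2, 0.2, 0.2]
finger_gap: 85.7
finger_force: 0.0
```

Call:
move_arm --commands "-0.47 -0.91 -0.13 0 0 -0.61;-0.47 -0.91 -0.13 0 0 -0.61;-0.47 -0.91 -0.13 0 0 -0.61;-0.47 -0.91 -0.13 0 0 -0.61;-0.47 -0.91 -0.13 0 0 -0.61"

```text
t: 16.2
ee_pos: [583.1, 128.0, 327.4]
tool_rot: [1.0, -0.003, -0.001, 0.0]
force: [-0.6, 0.6, -0.5]
finger_gap: 85.4
finger_force: 0.0
```

Call:
move_arm --commands "0 0 0 0 0 0;0 0 0 0 0 0;0 0 0 0 0 0;0 0 0 0 0 0"

```text
t: 16.53
ee_pos: [584.3, 125.4, 328.1]
tool_rot: [1.0, -0.005, -0.0, 0.001]
force: [0.8, 0.6, -0.3]
finger_gap: 85.3
finger_force: 0.0
```

```bash
cat >> h.py <<'E'
def comp(m):
    n,l,st,_=cv2.connectedComponentsWithStats(m.astype(np.uint8));return l==1+st[1:,4].argmax()
E
python3 - <<'E'
from h import *
s=env.state();p=snapshot('wrist');W=cloud(p,s);print(s['t'],s['ee_pos'],R.from_quat(s['tool_rot']).as_euler('xyz',degrees=True),s['joints'])
np.savez('w5.npz',W=W,c=p['color'])
save(cv2.resize(cv2.convertScaleAbs(p['color'],alpha=2.0),(800,600)),'w5')
for x,y in[(690,308),(696,158),(671,-3.6),(473,140),(483,-136)]:
    m=near(W,x,y,110,12,90)
    if m.sum()>50:
        m=comp(m);q=W[m];v,u=np.nonzero(m);print((x,y),rect(q[:,:2]),m.sum(),np.percentile(q[:,2],[5,50,95]).round(),u.mean().round(),v.mean().round())
E
```

```text
16.5333 [584.25474187 125.35724006 328.06602062] [ 1.79912439e+02  4.12391581e-02 -6.21159287e-01] [-0.32230514  0.54971837  0.05738099  1.52618469 -0.0327608   1.06776968
 -1.8391699 ]
(690, 308) [691.  307.8  91.9  37.6  12.2] 2022 [18. 30. 45.] 119.0 73.0
(696, 158) [697.  156.3 151.9  38.1 -25.8] 2978 [21. 30. 45.] 234.0 65.0
(671, -3.6) [672.4  -2.6 121.7  37.3 -12.8] 2419 [19. 30. 45.] 353.0 84.0
(473, 140) [476.  138.4 202.9  50.1 -25.3] 3487 [30. 37. 74.] 255.0 215.0
(483, -136) [ 484.9 -140.8   60.3   55.5    4.9] 1745 [18. 32. 46.] 439.0 215.0
```

View pics/w5.png

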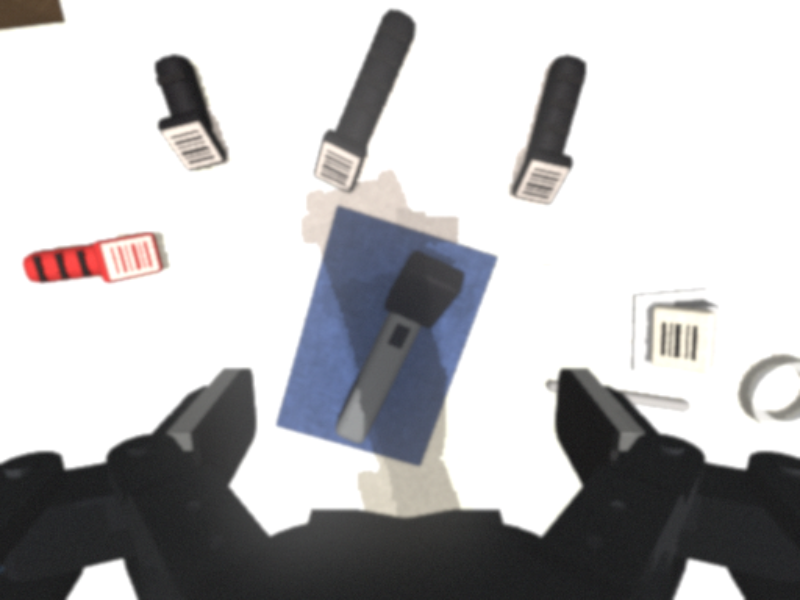

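```bash
cat >> h.py <<'E'
def label(W,c,x,y,r=70,zr=(15,50),thr=None,normal=True):
    """sloped bright label near x,y: centre (rect of plane-projected), normal"""
    m=near(W,x,y,r,*zr);g=c.min(-1).astype(float)
    t=thr or cv2.threshold(g[m].astype(np.uint8),0,255,cv2.THRESH_OTSU)[0]
    m=comp(m&(g>t));q=W[m]
    for _ in range(4):
        c0=q.mean(0);n=np.linalg.svd(q-c0,full_matrices=False)[2][2];n*=np.sign(n[2]);d=(q-c0)@n
        q=q[np.abs(d)<3]
    ex=np.cross([0,0,1],n);ex/=np.linalg.norm(ex);ey=np.cross(n,ex)
    (a,b),wh,ang=cv2.minAreaRect(np.float32(np.c_[(q-c0)@ex,(q-c0)@ey]))
    C=c0+a*ex+b*ey
    return C.round(1),n.round(3),np.round(wh,1),round(ang,1),round(np.degrees(np.arctan2(-n[1],-n[0])),1),round(np.degrees(np.arccos(n[2])),1),m.sum()
E
python3 - <<'E'
from h import *
d=np.load('w5.npz');W=d['W'];c=d['c']
for x,y in [(655,300),(640,185),(620,10)]: print(label(W,c,x,y,60))
print('check',label(W,c,480,-131,45,(12,52)))
m=near(W,485,-140,70,12,90);print('check zs',)
q=W[near(W,484,-140,70,48,60)];print(len(q),rect(q[:,:2]))
q=W[comp(near(W,455,148,70,27,38))];print('grip',rect(q[:,:2]),np.median(q[:,2]),len(q))
q=W[comp(near(W,473,140,120,41,90))];print('head',rect(q[:,:2]),np.median(q[:,2]),len(q))
b=c.astype(int);m=(b[...,2]-b[...,0]>15)&near(W,475,140,180,-5,15);m=comp(m);print('mat',rect(W[m][:,:2]),np.median(W[m][:,2]))
E
```

```text
(array([661.4, 302.3,  31.6]), array([-0.634, -0.135,  0.761]), array([35.9, 45.4]), 0.6, np.float64(12.0), np.float64(40.4), np.int64(715))
(array([643.6, 183.1,  31.7]), array([-0.576,  0.295,  0.763]), array([34.4, 45.3]), 0.6, np.float64(-27.1), np.float64(40.3), np.int64(608))
(array([628.5,   6.1,  31.9]), array([-0.619,  0.117,  0.777]), array([44.4, 34.9]), 88.2, np.float64(-10.7), np.float64(39.0), np.int64(681))
check (array([ 483.7, -132.7,   32.4]), array([-0.051,  0.603,  0.796]), array([48.5, 58.9]), 89.3, np.float64(-85.2), np.float64(37.3), np.int64(1123))
check zs
2 [ 491.  -148.1    7.4    0.    -3.1]
grip [453.8 152.  134.   49.1 -27.5] 35.15012777192888 1754
head [541.  107.8  59.3  50.1 -25.1] 65.06641062078154 1467
mat [471.2 149.3 237.2 157.5 -18.2] 3.557094268141725
```

```bash
python3 - <<'E'
from h import *
a=plan([467,142.7,160],down(154.8),n=35)
E
```

```text
35 rows: -0.03 -0.23 0.24 -0.00 0.00 -0.97
```

Call:
move_arm --commands "-0.03 -0.23 0.24 0 0 -0.97;-0.03 -0.23 0.24 0 0 -0.97;-0.03 -0.23 0.24 0 0 -0.97;-0.03 -0.23 0.24 0 0 -0.97;-0.03 -0.23 0.24 0 0 -0.97"

```text
t: 17.0
ee_pos: [578.1, 148.3, 304.2]
tool_rot: [0.982, 0.19, -0.0, 0.0]
force: [0.1, 0.7, -0.4]
finger_gap: 85.5
finger_force: 0.0
```

Call:
move_arm --commands "-0.03 -0.23 0.24 0 0 -0.97;-0.03 -0.23 0.24 0 0 -0.97;-0.03 -0.23 0.24 0 0 -0.97;-0.03 -0.23 0.24 0 0 -0.97;-0.03 -0.23 0.24 0 0 -0.97"

```text
t: 17.42
ee_pos: [563.8, 166.4, 280.2]
tool_rot: [0.927, 0.375, -0.0, 0.0]
force: [-0.2, 0.2, -0.8]
finger_gap: 85.4
finger_force: 0.0
```

Call:
move_arm --commands "-0.03 -0.23 0.24 0 0 -0.97;-0.03 -0.23 0.24 0 0 -0.97;-0.03 -0.23 0.24 0 0 -0.97;-0.03 -0.23 0.24 0 0 -0.97;-0.03 -0.23 0.24 0 0 -0.97"

```text
t: 17.83
ee_pos: [543.8, 177.8, 256.2]
tool_rot: [0.837, 0.547, -0.0, 0.0]
force: [0.4, -0.5, 0.5]
finger_gap: 85.8
finger_force: 0.0
```

Call:
move_arm --commands "-0.03 -0.23 0.24 0 0 -0.97;-0.03 -0.23 0.24 0 0 -0.97;-0.03 -0.23 0.24 0 0 -0.97;-0.03 -0.23 0.24 0 0 -0.97;-0.03 -0.23 0.24 0 0 -0.97"

```text
t: 18.25
ee_pos: [520.9, 180.8, 232.2]
tool_rot: [0.716, 0.698, -0.0, 0.0]
force: [-0.4, 0.4, 0.5]
finger_gap: 85.5
finger_force: 0.0
```

Call:
move_arm --commands "-0.03 -0.23 0.24 0 0 -0.97;-0.03 -0.23 0.24 0 0 -0.97;-0.03 -0.23 0.24 0 0 -0.97;-0.03 -0.23 0.24 0 0 -0.97;-0.03 -0.23 0.24 0 0 -0.97"

```text
t: 18.67
ee_pos: [498.7, 174.8, 208.2]
tool_rot: [0.568, 0.823, -0.0, 0.0]
force: [0.9, 0.3, 0.3]
finger_gap: 85.2
finger_force: 0.0
```

Call:
move_arm --commands "-0.03 -0.23 0.24 0 0 -0.97;-0.03 -0.23 0.24 0 0 -0.97;-0.03 -0.23 0.24 0 0 -0.97;-0.03 -0.23 0.24 0 0 -0.97;-0.03 -0.23 0.24 0 0 -0.97"

```text
t: 19.08
ee_pos: [480.3, 160.8, 184.2]
tool_rot: [0.399, 0.917, -0.0, 0.0]
force: [1.4, 0.3, -0.0]
finger_gap: 85.1
finger_force: 0.0
```

Call:
move_arm --commands "-0.03 -0.23 0.24 0 0 -0.97;-0.03 -0.23 0.24 0 0 -0.97;-0.03 -0.23 0.24 0 0 -0.97;-0.03 -0.23 0.24 0 0 -0.97;-0.03 -0.23 0.24 0 0 -0.97"

```text
t: 19.5
ee_pos: [468.6, 140.9, 160.2]
tool_rot: [0.215, 0.977, -0.0, 0.0]
force: [-0.3, 0.7, -0.2]
finger_gap: 85.4
finger_force: 0.0
```

Call:
move_arm --commands "0 0 0 0 0 0;0 0 0 0 0 0;0 0 0 0 0 0"

```text
t: 19.75
ee_pos: [468.7, 142.2, 160.9]
tool_rot: [0.217, 0.976, 0.0, 0.0]
force: [-0.4, 0.4, -0.4]
finger_gap: 85.4
finger_force: 0.0
```

```bash
python3 - <<'E'
from h import *
s=env.state();p=snapshot('wrist');W=cloud(p,s);print(s['t'],s['ee_pos'],R.from_quat(s['tool_rot']).as_euler('xyz',degrees=True),s['joints'])
save(p,'w6')
q=W[comp(near(W,430,160,75,27,38))];print('grip',rect(q[:,:2]),np.median(q[:,2]),len(q),q[:,:2].mean(0))
a=snapshot('top');W=cloud(a);q=W[comp(near(W,473,140,120,20,90))];print('top',rect(q[:,:2]))
E
```

```text
19.75 [468.72205088 142.18053554 160.85180266] [1.79968594e+02 2.63808019e-02 1.54976348e+02] [ 1.22968090e-03  6.92976194e-01 -6.32741165e-01  2.02406071e+00
  6.81868402e-01  6.42868192e-01  4.57342916e-02]
grip [440.3 156.8 128.   32.6 -25.5] 35.194485919004535 5644 [436.90771083 158.36715306]
top [557.1 100.2  49.5  21.3  69.7]
```

View pics/w6.png

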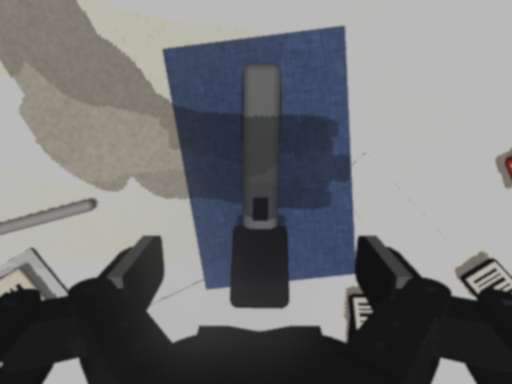

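Call:
move_arm --commands "0.05 0.01 0.76 0 0 0.02;0.05 0.01 0.76 0 0 0.02;0.05 0.01 0.76 0 0 0.02;0.05 0.01 0.76 0 0 0.02;0.05 0.01 0.76 0 0 0.01"

```text
t: 20.27
ee_pos: [464.5, 145.7, 84.3]
tool_rot: [0.219, 0.976, 0.0, 0.0]
force: [0.6, -0.2, 1.0]
finger_gap: 85.3
finger_force: 0.0
```

Call:
move_arm --commands "0 0 0.76 0 0 0;0 0 0.76 0 0 0;0 0 0.76 0 0 0;0 0 0.76 0 0 0;0 0 0.7 0 0 0"

```text
t: 20.68
ee_pos: [464.6, 145.8, 9.3]
tool_rot: [0.219, 0.976, 0.0, 0.0]
force: [0.9, -0.4, 0.4]
finger_gap: 85.0
finger_force: 0.0
```

Call:
move_arm --commands "0 0 0 0 0 0;0 0 0 0 0 0"

```text
t: 20.85
ee_pos: [464.0, 145.6, 9.8]
tool_rot: [0.218, 0.976, -0.0, 0.0]
force: [-0.1, 0.5, -0.3]
finger_gap: 85.4
finger_force: 0.0
```

Call:
move_arm --commands "0 0 0 0 0 0;0 0 0 0 0 0;0 0 0 0 0 0;0 0 0 0 0 0;0 0 0 0 0 0" --fingers -1 --newtons 80

```text
t: 21.27
ee_pos: [464.4, 145.3, 10.7]
tool_rot: [0.219, 0.976, 0.0, 0.001]
force: [1.4, 0.5, -0.4]
finger_gap: 30.8
finger_force: 79.1
```

Call:
move_arm --commands "0 0 0 0 0 0;0 0 0 0 0 0;0 0 0 0 0 0"

```text
t: 21.52
ee_pos: [464.4, 145.3, 10.7]
tool_rot: [0.219, 0.976, 0.0, 0.001]
force: [-0.3, -0.8, 6.8]
finger_gap: 30.6
finger_force: 80.2
```

```bash
cat >> h.py <<'E'
def avg(k=3):
    P=[];Q=[]
    for i in range(k): p=snapshot('wrist');s=env.state();P.append(s['ee_pos']);Q.append(s['tool_rot'])
    r=R.from_quat(Q).mean();s=dict(s);s['ee_pos']=np.mean(P,0);s['tool_rot']=r.as_quat();return s,p
def local(W,s): return (W-s['ee_pos'])@R.from_quat(s['tool_rot']).as_matrix()
E
python3 - <<'E'
from h import *
s,p=avg();L=local(cloud(p,s),s);print(s['t'],s['ee_pos'],R.from_quat(s['tool_rot']).as_euler('xyz',degrees=True),s['force'])
m=(L[...,0]>10)&(L[...,0]<150)&(np.abs(L[...,1])<25)&(L[...,2]<-12);m=comp(m);q=L[m]
print(rect(q[:,:2]),q[:,0].max(),np.polyfit(q[:,0],q[:,2],1),np.median(q[:,2]))
np.savez('grip.npz',L=L)
E
```

```text
21.6667 [464.35010156 145.35986669  10.70412658] [1.79952128e+02 5.27766200e-02 1.54716545e+02] [-0.81065806  0.14342676  7.47464523]
[50.5  0.  81.1 50.   0. ] 91.09689885209038 [  0.84236505 -81.04535953] -31.059720559673533
```

Call:
move_arm --commands "0 0 -0.3 0 0 0;0 0 -0.7 0 0 0;0 0 -0.9 0 0 0;0 0 -0.9 0 0 0;0 0 -0.9 0 0 0"

```text
t: 22.08
ee_pos: [463.5, 144.8, 84.9]
tool_rot: [0.219, 0.976, -0.0, -0.0]
force: [0.4, 0.0, -2.2]
finger_gap: 30.5
finger_force: 79.4
```

Call:
move_arm --commands "0 0 -0.8 0 0 0;0 0 -0.5 0 0 0;0 0 0 0 0 0;0 0 0 0 0 0;0 0 0 0 0 0"

```text
t: 22.5
ee_pos: [463.6, 144.8, 109.2]
tool_rot: [0.219, 0.976, -0.001, -0.0]
force: [-0.1, 0.1, -2.3]
finger_gap: 30.7
finger_force: 79.5
```

```bash
cat >> h.py <<'E'
def held(s,p):
    L=local(cloud(p,s),s)
    m=(L[...,0]>25)&(L[...,0]<130)&(np.abs(L[...,1])<22)&(L[...,2]<-8)&(L[...,2]>-40);m=comp(m);q=L[m]
    f=(np.abs(q[:,1])<10)&(q[:,0]<85)
    print('held',rect(q[:,:2]),'rear',np.percentile(q[:,0],99.5).round(1),'slope',np.polyfit(q[f,0],q[f,2],1).round(4),'yslope',np.polyfit(q[f,0],q[f,1],1).round(4))
E
python3 - <<'E'
from h import *
s,p=avg();held(s,p);print(s['ee_pos'],s['force'])
d=np.load('grip.npz');L=d['L']
m=(L[...,0]>25)&(L[...,0]<85)&(np.abs(L[...,1])<10)&(L[...,2]<-8)&(L[...,2]>-40);print('before',np.polyfit(L[m][:,0],L[m][:,2],1))
hx=np.array([np.cos(np.radians(-85.2)),np.sin(np.radians(-85.2)),0])
t=(s['ee_pos'],R.from_quat(s['tool_rot']))
w=np.array([483.7,-132.7,32.4])+90*(-np.sin(np.radians(40))*hx+np.array([0,0,np.cos(np.radians(40))]))
tgt=w-90.5*hx-[0,0,24.3];print(w,tgt)
plan([*tgt[:2],100],down(94.8),t)
E
```

```text
held [58.  -0.1 66.  32.8  0.2] rear 89.8 slope [-2.00000e-04 -2.49245e+01] yslope [-0.001   0.0601]
[463.45571814 144.9437525  109.0299567 ] [-0.12328123 -0.29231718 -1.94206537]
before [-1.11098083e-03 -2.48975925e+01]
[478.85916272 -75.05200632 101.34399988] [471.2863179   15.13059744  77.04399988]
14 rows: -0.41 -0.27 0.03 -0.00 -0.00 0.93
```

Call:
move_arm --commands "-0.41 -0.27 0.03 0 0 0.93;-0.41 -0.27 0.03 0 0 0.93;-0.41 -0.27 0.03 0 0 0.93;-0.41 -0.27 0.03 0 0 0.93;-0.41 -0.27 0.03 0 0 0.93"

```text
t: 23.07
ee_pos: [482.9, 99.9, 106.2]
tool_rot: [0.397, 0.918, -0.0, -0.0]
force: [-0.4, -0.9, -1.3]
finger_gap: 30.6
finger_force: 79.4
```

Call:
move_arm --commands "-0.41 -0.27 0.03 0 0 0.93;-0.41 -0.27 0.03 0 0 0.93;-0.41 -0.27 0.03 0 0 0.93;-0.41 -0.27 0.03 0 0 0.93;-0.41 -0.27 0.03 0 0 0.93"

```text
t: 23.48
ee_pos: [484.1, 51.1, 103.3]
tool_rot: [0.56, 0.829, -0.0, -0.0]
force: [-0.7, 0.3, -1.7]
finger_gap: 30.4
finger_force: 79.4
```

Call:
move_arm --commands "-0.41 -0.27 0.03 0 0 0.93;-0.41 -0.27 0.03 0 0 0.93;-0.41 -0.27 0.03 0 0 0.93;-0.41 -0.27 0.03 0 0 0.93;0 0 0 0 0 0"

```text
t: 23.9
ee_pos: [470.7, 11.8, 100.8]
tool_rot: [0.677, 0.736, -0.002, -0.0]
force: [-1.2, -0.8, -1.2]
finger_gap: 30.6
finger_force: 79.4
```

Call:
move_arm --commands "0 0 0 0 0 0;0 0 0 0 0 0;0 0 0 0 0 0"

```text
t: 24.15
ee_pos: [472.9, 15.3, 101.4]
tool_rot: [0.674, 0.738, 0.001, -0.0]
force: [-0.2, -0.3, -2.7]
finger_gap: 30.5
finger_force: 79.4
```

```bash
cat >> h.py <<'E'
OFF=(91.0,24.9)
def read_pose(C,yaw,off=None):
    a,b=off or OFF;y=np.radians(yaw);hx=np.array([np.cos(y),np.sin(y),0]);t=np.radians(40)
    w=np.array(C)+90*(-np.sin(t)*hx+np.array([0,0,np.cos(t)]))
    return w-a*hx-[0,0,b],down(yaw+180)
E
python3 - <<'E'
from h import *
s,p=avg();held(s,p);print(s['ee_pos'],s['joints'])
t=(s['ee_pos'],R.from_quat(s['tool_rot']))
pos,r=read_pose([483.7,-132.7,32.4],-85.2);print(pos);plan(pos,r,t,n=2)
# seeing labels again from 'top'
a=snapshot('top');W=cloud(a);c=a['color']
print('check',label(W,c,480,-131,45,(12,52)))
for x,y in[(690,308),(696,158),(671,-3.6)]:
    q=W[comp(near(W,x,y,110,15,70))];print('h',rect(q[:,:2]))
E
```

```text
held [57.6  0.1 65.2 32.9  0. ] rear 89.4 slope [ 2.00000e-04 -2.49399e+01] yslope [-0.0002  0.0097]
[472.72223123  14.96818252 101.45530712] [ 0.03423238  0.73651974 -0.26176255  2.12496206  0.5417094   0.34302616
 -0.58757961]
[471.24447898  15.62884387  76.44399988]
2 rows: 0.02 -0.04 0.63 0.00 -0.00 0.04
check (array([ 507.3, -163.3,   27. ]), array([ 0.368, -0.929,  0.048]), array([18.9,  5.4]), 23.0, np.float64(111.6), np.float64(87.3), np.int64(8))
h [689.8 309.3  92.2  37.9  12.6]
h [696.2 156.8 151.8  37.6 -25.8]
h [671.2  -3.  121.6  37.8 -13.7]
```

Call:
move_arm --commands "0.02 -0.04 0.63 0 0 0.04;0.02 -0.04 0.62 0 0 0.04;0 0 0 0 0 0;0 0 0 0 0 0;0 0 0 0 0 0"

```text
t: 24.77
ee_pos: [471.0, 15.0, 76.8]
tool_rot: [0.677, 0.736, 0.0, 0.0]
force: [0.2, -0.6, -2.0]
finger_gap: 30.9
finger_force: 79.5
```

```bash
python3 - <<'E'
from h import *
s,p=avg();print(s['ee_pos'])
t=(s['ee_pos'],R.from_quat(s['tool_rot']))
pos,r=read_pose([483.7,-132.7,32.4],-85.2);plan(pos,r,t,n=1)
b=snapshot('scene');save(cv2.resize(cv2.convertScaleAbs(b['color'][150:260,150:300],alpha=1.3),(750,550)),'s1')
E
```

```text
[471.20034079  14.92322696  77.03445782]
1 rows: 0.03 0.01 0.03 0.01 -0.00 -0.02
```

View pics/s1.png

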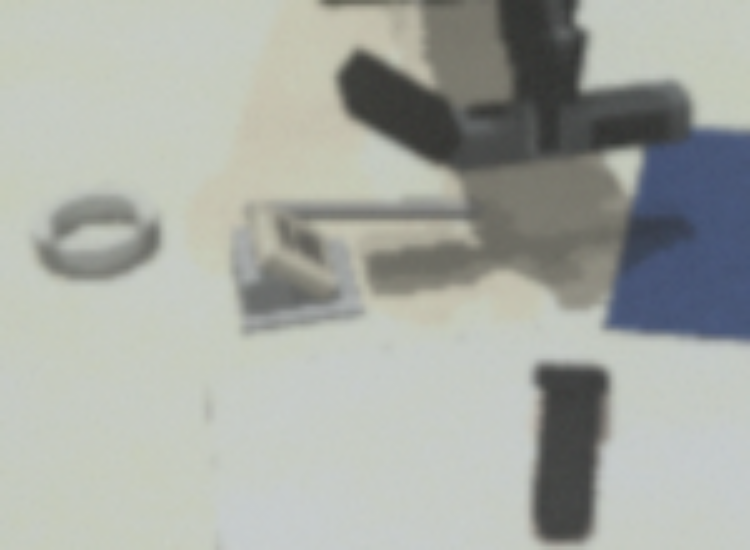

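The scanner head at (400,110) faces the sloped check label at (300,250), square on as planned. Hold here over 3 s.

Call:
move_arm --commands "0.03 0.01 0.03 0 0 0;0 0 0 0 0 0;0 0 0 0 0 0;0 0 0 0 0 0;0 0 0 0 0 0"

```text
t: 25.38
ee_pos: [470.9, 15.4, 75.9]
tool_rot: [0.678, 0.735, -0.0, 0.0]
force: [0.4, 0.9, -1.4]
finger_gap: 30.6
finger_force: 79.5
```

Call:
move_arm --commands "0 0 0 0 0 0;0 0 0 0 0 0;0 0 0 0 0 0;0 0 0 0 0 0;0 0 0 0 0 0"

```text
t: 25.8
ee_pos: [470.9, 15.5, 75.9]
tool_rot: [0.678, 0.735, -0.0, 0.0]
force: [-0.0, 0.0, -1.8]
finger_gap: 30.6
finger_force: 79.5
```

Call:
move_arm --commands "0 0 0 0 0 0;0 0 0 0 0 0;0 0 0 0 0 0;0 0 0 0 0 0;0 0 0 0 0 0"

```text
t: 26.22
ee_pos: [470.9, 15.4, 75.9]
tool_rot: [0.678, 0.735, -0.0, 0.0]
force: [0.1, 0.1, -1.2]
finger_gap: 30.5
finger_force: 79.5
```

Call:
move_arm --commands "0 0 0 0 0 0;0 0 0 0 0 0;0 0 0 0 0 0;0 0 0 0 0 0;0 0 0 0 0 0"

```text
t: 26.63
ee_pos: [470.9, 15.4, 75.9]
tool_rot: [0.678, 0.735, -0.0, 0.0]
force: [-0.1, -0.1, -1.6]
finger_gap: 30.2
finger_force: 79.5
```

Call:
move_arm --commands "0 0 0 0 0 0;0 0 0 0 0 0;0 0 0 0 0 0;0 0 0 0 0 0;0 0 0 0 0 0"

```text
t: 27.05
ee_pos: [470.9, 15.5, 75.9]
tool_rot: [0.678, 0.735, -0.0, 0.0]
force: [0.5, 1.3, -2.0]
finger_gap: 30.6
finger_force: 79.5
```

Call:
move_arm --commands "0 0 0 0 0 0;0 0 0 0 0 0;0 0 0 0 0 0;0 0 0 0 0 0;0 0 0 0 0 0"

```text
t: 27.47
ee_pos: [470.9, 15.4, 75.9]
tool_rot: [0.678, 0.735, -0.0, 0.0]
force: [0.3, -0.6, -2.2]
finger_gap: 30.8
finger_force: 79.5
```

Call:
move_arm --commands "0 0 0 0 0 0;0 0 0 0 0 0;0 0 0 0 0 0;0 0 0 0 0 0;0 0 0 0 0 0"

```text
t: 27.88
ee_pos: [470.9, 15.5, 75.9]
tool_rot: [0.678, 0.735, -0.0, 0.0]
force: [0.4, 0.1, -2.8]
finger_gap: 30.9
finger_force: 79.5
```

Call:
move_arm --commands "0 0 0 0 0 0;0 0 0 0 0 0;0 0 0 0 0 0;0 0 0 0 0 0;0 0 0 0 0 0"

```text
t: 28.3
ee_pos: [470.9, 15.4, 75.9]
tool_rot: [0.678, 0.735, -0.0, 0.0]
force: [-0.1, -0.8, -2.7]
finger_gap: 30.5
finger_force: 79.5
```

Call:
move_arm --commands "0 0 0 0 0 0;0 0 0 0 0 0;0 0 0 0 0 0;0 0 0 0 0 0;0 0 0 0 0 0"

```text
t: 28.72
ee_pos: [470.9, 15.4, 75.9]
tool_rot: [0.678, 0.735, 0.0, 0.0]
force: [-0.1, -0.1, -2.0]
finger_gap: 30.8
finger_force: 79.5
```

```bash
cat >> h.py <<'E'
def topcheck():
    a=snapshot('top');W=cloud(a)
    for x,y in[(690,308),(696,158),(671,-3.6)]:
        m=near(W,x,y,130,15,60)&(a['color'].max(-1)-a['color'].min(-1)<40)
        if m.sum()<50: print('lost',x,y);continue
        q=W[comp(m)];print('h',rect(q[:,:2]),len(q))
E
python3 - <<'E'
from h import *
s,p=avg();held(s,p);print(s['t'],s['ee_pos'],R.from_quat(s['tool_rot']).as_euler('xyz',degrees=True));topcheck()
t=(s['ee_pos'],R.from_quat(s['tool_rot']))
pos,r=read_pose([643.6,183.1,31.7],-26);print(pos)
# via a lifted pose
a=plan([pos[0],pos[1],pos[2]+45],r,t)
plan(pos,r,a)
E
```

```text
held [57.6  0.1 65.4 32.9  0.4] rear 89.4 slope [ 1.00000e-04 -2.49228e+01] yslope [-0.    -0.015]
28.8667 [470.89713864  15.43507367  75.87818275] [1.79999366e+02 3.89978490e-03 9.46870932e+01]
h [689.1 310.4  92.3  39.   14.5] 379
h [695.7 157.2 150.6  37.7 -25.2] 593
h [670.9  -3.2 120.9  37.8 -14.1] 473
[509.81371089 248.3519331   75.74399988]
14 rows: 0.66 0.59 -0.16 -0.00 0.00 -0.92
3 rows: 0.00 0.00 0.75 0.00 0.00 0.00
```

Call:
move_arm --commands "0.66 0.59 -0.16 0 0 -0.92;0.66 0.59 -0.16 0 0 -0.92;0.66 0.59 -0.16 0 0 -0.92;0.66 0.59 -0.16 0 0 -0.92;0.66 0.59 -0.16 0 0 -0.92"

```text
t: 29.33
ee_pos: [513.7, 93.1, 92.1]
tool_rot: [0.53, 0.848, -0.0, 0.0]
force: [-0.0, -0.0, -1.1]
finger_gap: 30.3
finger_force: 79.6
```

Call:
move_arm --commands "0.66 0.59 -0.16 0 0 -0.92;0.66 0.59 -0.16 0 0 -0.92;0.66 0.59 -0.16 0 0 -0.92;0.66 0.59 -0.16 0 0 -0.92;0.66 0.59 -0.16 0 0 -0.92"

```text
t: 29.75
ee_pos: [524.9, 180.4, 107.9]
tool_rot: [0.366, 0.931, -0.0, 0.0]
force: [-0.5, -0.5, -1.4]
finger_gap: 30.6
finger_force: 79.6
```

Call:
move_arm --commands "0.66 0.59 -0.16 0 0 -0.92;0.66 0.59 -0.16 0 0 -0.92;0.66 0.59 -0.16 0 0 -0.92;0.66 0.59 -0.16 0 0 -0.92;0 0 0 0 0 0"

```text
t: 30.17
ee_pos: [509.2, 254.5, 121.5]
tool_rot: [0.223, 0.975, 0.003, -0.001]
force: [-0.4, 1.2, -1.2]
finger_gap: 30.8
finger_force: 79.6
```

Call:
move_arm --commands "0 0 0.75 0 0 0;0 0 0.75 0 0 0;0 0 0.75 0 0 0;0 0 0 0 0 0;0 0 0 0 0 0"

```text
t: 30.58
ee_pos: [510.3, 248.1, 75.0]
tool_rot: [0.228, 0.974, -0.001, -0.001]
force: [-0.1, -0.3, -1.0]
finger_gap: 30.7
finger_force: 79.5
```

```bash
python3 - <<'E'
from h import *
s,p=avg();held(s,p);print(s['t'],s['ee_pos'],R.from_quat(s['tool_rot']).as_euler('xyz',degrees=True));topcheck()
t=(s['ee_pos'],R.from_quat(s['tool_rot']))
pos,r=read_pose([643.6,183.1,31.7],-26);plan(pos,r,t,n=1)
a=snapshot('scene');W=cloud(a)
for x,y in[(690,308),(696,158),(671,-3.6)]:
    q=W[comp(near(W,x,y,130,15,60))];print('scene',rect(q[:,:2]))
E
```

```text
held [57.9 -0.2 65.7 32.9  0.1] rear 89.7 slope [-1.00000e-03 -2.48413e+01] yslope [ 0.0005 -0.0396]
30.7333 [511.16951307 249.14609812  76.22774239] [1.79973032e+02 2.66264625e-02 1.53691587e+02]
h [689.1 309.6  91.   38.9  13.6] 378
h [695.6 155.7 151.1  38.  -27.2] 590
h [671.2  -3.4 122.4  37.8 -14.2] 473
1 rows: 0.04 -0.07 0.02 0.01 0.01 -0.07
scene [692.4 307.   89.3  36.3  17.9]
scene [701.1 151.1 145.7  37.2 -27.9]
scene [680.8  -8.4 106.6  37.1 -15.5]
```

Call:
move_arm --commands "0.04 -0.07 0.02 0 0 0;0 0 0 0 0 0;0 0 0 0 0 0;0 0 0 0 0 0;0 0 0 0 0 0"

```text
t: 31.25
ee_pos: [509.6, 248.3, 75.3]
tool_rot: [0.227, 0.974, 0.0, 0.0]
force: [0.1, 0.5, -2.1]
finger_gap: 30.4
finger_force: 79.5
```

Call:
move_arm --commands "0 0 0 0 0 0;0 0 0 0 0 0;0 0 0 0 0 0;0 0 0 0 0 0;0 0 0 0 0 0"

```text
t: 31.67
ee_pos: [509.5, 248.3, 75.3]
tool_rot: [0.227, 0.974, -0.0, 0.0]
force: [0.3, -0.1, -1.6]
finger_gap: 30.4
finger_force: 79.5
```

Call:
move_arm --commands "0 0 0 0 0 0;0 0 0 0 0 0;0 0 0 0 0 0;0 0 0 0 0 0;0 0 0 0 0 0"

```text
t: 32.08
ee_pos: [509.5, 248.3, 75.2]
tool_rot: [0.227, 0.974, -0.0, 0.0]
force: [-1.4, -0.5, -1.8]
finger_gap: 30.3
finger_force: 79.5
```

Call:
move_arm --commands "0 0 0 0 0 0;0 0 0 0 0 0;0 0 0 0 0 0;0 0 0 0 0 0;0 0 0 0 0 0"

```text
t: 32.5
ee_pos: [509.5, 248.3, 75.3]
tool_rot: [0.227, 0.974, -0.0, -0.0]
force: [-0.1, 0.7, -2.7]
finger_gap: 30.3
finger_force: 79.5
```

Call:
move_arm --commands "0 0 0 0 0 0;0 0 0 0 0 0;0 0 0 0 0 0;0 0 0 0 0 0;0 0 0 0 0 0"

```text
t: 32.92
ee_pos: [509.5, 248.3, 75.3]
tool_rot: [0.227, 0.974, -0.0, 0.0]
force: [-0.3, -0.2, -1.8]
finger_gap: 30.8
finger_force: 79.5
```

Call:
move_arm --commands "0 0 0 0 0 0;0 0 0 0 0 0;0 0 0 0 0 0;0 0 0 0 0 0;0 0 0 0 0 0"

```text
t: 33.33
ee_pos: [509.5, 248.3, 75.3]
tool_rot: [0.227, 0.974, -0.0, 0.0]
force: [0.0, -0.2, -1.9]
finger_gap: 30.5
finger_force: 79.5
```

Call:
move_arm --commands "0 0 0 0 0 0;0 0 0 0 0 0;0 0 0 0 0 0;0 0 0 0 0 0;0 0 0 0 0 0"

```text
t: 33.75
ee_pos: [509.5, 248.3, 75.3]
tool_rot: [0.227, 0.974, -0.0, 0.0]
force: [0.9, -0.0, -2.2]
finger_gap: 31.1
finger_force: 79.5
```

Call:
move_arm --commands "0 0 0 0 0 0;0 0 0 0 0 0;0 0 0 0 0 0;0 0 0 0 0 0;0 0 0 0 0 0"

```text
t: 34.17
ee_pos: [509.5, 248.3, 75.3]
tool_rot: [0.227, 0.974, -0.0, 0.0]
force: [0.6, 0.3, -1.8]
finger_gap: 30.5
finger_force: 79.5
```

Call:
move_arm --commands "0 0 0 0 0 0;0 0 0 0 0 0;0 0 0 0 0 0;0 0 0 0 0 0;0 0 0 0 0 0"

```text
t: 34.58
ee_pos: [509.5, 248.3, 75.3]
tool_rot: [0.227, 0.974, -0.0, 0.0]
force: [0.5, 0.3, -1.6]
finger_gap: 30.4
finger_force: 79.5
```

```bash
python3 - <<'E'
from h import *
s,p=avg();print(s['t'],s['ee_pos'],R.from_quat(s['tool_rot']).as_euler('xyz',degrees=True));topcheck()
t=(s['ee_pos'],R.from_quat(s['tool_rot']))
pos,r=read_pose([628.5,6.1,31.9],-12.7);print(pos)
a=plan([pos[0],pos[1],pos[2]+45],r,t)
plan(pos,r,a)
E
```

```text
34.7333 [509.4927754  248.25571498  75.26568214] [-1.79996149e+02  3.21838382e-03  1.53726379e+02]
h [688.9 309.3  89.7  38.2  12.5] 379
h [696.  155.5 151.8  38.4 -26.9] 595
h [671.7  -2.5 120.7  37.9 -12.9] 473
[483.29081991  38.82430205  75.94399988]
12 rows: -0.20 -0.86 -0.19 -0.00 0.00 -0.25
3 rows: 0.00 0.00 0.75 0.00 0.00 0.00
```

Call:
move_arm --commands "-0.2 -0.86 -0.19 0 0 -0.25;-0.2 -0.86 -0.19 0 0 -0.25;-0.2 -0.86 -0.19 0 0 -0.25;-0.2 -0.86 -0.19 0 0 -0.25;-0.2 -0.86 -0.19 0 0 -0.25"

```text
t: 35.2
ee_pos: [492.6, 160.9, 94.5]
tool_rot: [0.178, 0.984, -0.0, 0.0]
force: [0.3, -0.1, -1.6]
finger_gap: 30.4
finger_force: 79.6
```

Call:
move_arm --commands "-0.2 -0.86 -0.19 0 0 -0.25;-0.2 -0.86 -0.19 0 0 -0.25;-0.2 -0.86 -0.19 0 0 -0.25;-0.2 -0.86 -0.19 0 0 -0.25;-0.2 -0.86 -0.19 0 0 -0.25"

```text
t: 35.62
ee_pos: [484.8, 72.9, 113.6]
tool_rot: [0.128, 0.992, -0.0, 0.0]
force: [0.6, 0.1, -2.6]
finger_gap: 30.5
finger_force: 79.6
```

Call:
move_arm --commands "-0.2 -0.86 -0.19 0 0 -0.25;-0.2 -0.86 -0.19 0 0 -0.25;0 0 0 0 0 0;0 0 0 0 0 0"

```text
t: 35.95
ee_pos: [484.3, 37.3, 121.0]
tool_rot: [0.11, 0.994, -0.0, 0.0]
force: [0.6, 0.6, -2.3]
finger_gap: 30.2
finger_force: 79.7
```

Call:
move_arm --commands "0 0 0.75 0 0 0;0 0 0.75 0 0 0;0 0 0.75 0 0 0;0 0 0 0 0 0;0 0 0 0 0 0"

```text
t: 36.37
ee_pos: [483.9, 39.6, 75.6]
tool_rot: [0.108, 0.994, 0.0, -0.001]
force: [0.5, 0.2, -1.9]
finger_gap: 30.5
finger_force: 79.6
```

```bash
python3 - <<'E'
from h import *
s,p=avg();held(s,p);print(s['t'],s['ee_pos'],R.from_quat(s['tool_rot']).as_euler('xyz',degrees=True));topcheck()
t=(s['ee_pos'],R.from_quat(s['tool_rot']))
pos,r=read_pose([628.5,6.1,31.9],-12.7);plan(pos,r,t,n=1)
E
```

```text
held [58.1 -0.1 66.3 32.8  0.4] rear 90.2 slope [-1.4000e-03 -2.4855e+01] yslope [ 0.0008 -0.0429]
36.5167 [484.56098959  39.3898038   76.43918381] [1.79947460e+02 4.07134730e-02 1.67533055e+02]
h [689.4 309.1  91.   38.7  12.5] 376
h [696.1 158.7 150.   38.4 -23.6] 595
h [672.3  -3.9 118.3  37.7 -14.3] 462
1 rows: 0.06 -0.04 0.02 0.01 0.01 0.05
```

Call:
move_arm --commands "0.06 -0.04 0.02 0 0 0.05;0 0 0 0 0 0;0 0 0 0 0 0;0 0 0 0 0 0;0 0 0 0 0 0"

```text
t: 36.98
ee_pos: [482.9, 37.9, 75.6]
tool_rot: [0.111, 0.994, 0.0, 0.0]
force: [-0.4, -0.1, -1.3]
finger_gap: 30.7
finger_force: 79.6
```

Call:
move_arm --commands "0 0 0 0 0 0;0 0 0 0 0 0;0 0 0 0 0 0;0 0 0 0 0 0;0 0 0 0 0 0"

```text
t: 37.4
ee_pos: [482.8, 37.9, 75.5]
tool_rot: [0.111, 0.994, -0.0, -0.0]
force: [-0.4, 0.2, -2.4]
finger_gap: 30.9
finger_force: 79.6
```

Call:
move_arm --commands "0 0 0 0 0 0;0 0 0 0 0 0;0 0 0 0 0 0;0 0 0 0 0 0;0 0 0 0 0 0"

```text
t: 37.82
ee_pos: [482.8, 37.9, 75.5]
tool_rot: [0.111, 0.994, -0.0, 0.0]
force: [0.0, -0.9, -1.5]
finger_gap: 30.6
finger_force: 79.6
```

Call:
move_arm --commands "0 0 0 0 0 0;0 0 0 0 0 0;0 0 0 0 0 0;0 0 0 0 0 0;0 0 0 0 0 0"

```text
t: 38.23
ee_pos: [482.8, 37.9, 75.5]
tool_rot: [0.111, 0.994, -0.0, -0.0]
force: [1.2, -0.5, -2.2]
finger_gap: 30.8
finger_force: 79.6
```

Call:
move_arm --commands "0 0 0 0 0 0;0 0 0 0 0 0;0 0 0 0 0 0;0 0 0 0 0 0;0 0 0 0 0 0"

```text
t: 38.65
ee_pos: [482.8, 37.8, 75.5]
tool_rot: [0.111, 0.994, -0.0, 0.0]
force: [-0.1, 0.2, -1.1]
finger_gap: 30.5
finger_force: 79.6
```

Call:
move_arm --commands "0 0 0 0 0 0;0 0 0 0 0 0;0 0 0 0 0 0;0 0 0 0 0 0;0 0 0 0 0 0"

```text
t: 39.07
ee_pos: [482.9, 37.9, 75.5]
tool_rot: [0.111, 0.994, -0.0, 0.0]
force: [-0.9, 0.3, -1.5]
finger_gap: 30.3
finger_force: 79.6
```

Call:
move_arm --commands "0 0 0 0 0 0;0 0 0 0 0 0;0 0 0 0 0 0;0 0 0 0 0 0;0 0 0 0 0 0"

```text
t: 39.48
ee_pos: [482.8, 37.8, 75.5]
tool_rot: [0.111, 0.994, -0.0, 0.0]
force: [-0.3, 0.2, -1.6]
finger_gap: 30.7
finger_force: 79.6
```

Call:
move_arm --commands "0 0 0 0 0 0;0 0 0 0 0 0;0 0 0 0 0 0;0 0 0 0 0 0;0 0 0 0 0 0"

```text
t: 39.9
ee_pos: [482.8, 37.9, 75.5]
tool_rot: [0.111, 0.994, -0.0, 0.0]
force: [-0.1, 0.2, -2.3]
finger_gap: 30.7
finger_force: 79.6
```

Call:
move_arm --commands "0 0 0 0 0 0;0 0 0 0 0 0;0 0 0 0 0 0;0 0 0 0 0 0;0 0 0 0 0 0"

```text
t: 40.32
ee_pos: [482.8, 37.9, 75.5]
tool_rot: [0.111, 0.994, -0.0, 0.0]
force: [0.1, -0.3, -1.5]
finger_gap: 31.0
finger_force: 79.6
```

```bash
python3 - <<'E'
from h import *
s,p=avg();print(s['t'],s['ee_pos'],R.from_quat(s['tool_rot']).as_euler('xyz',degrees=True));topcheck()
t=(s['ee_pos'],R.from_quat(s['tool_rot']))
pos,r=read_pose([661.4,302.3,31.6],12.3);print(pos)
a=plan([pos[0],pos[1],pos[2]+45],r,t)
plan(pos,r,a)
E
```

```text
40.4667 [482.82861925  37.85152238  75.4772851 ] [-1.79996642e+02  2.42800647e-03  1.67246929e+02]
h [688.4 261.5  89.8  37.7  33.1] 366
h [696.2 156.9 152.   38.3 -25.3] 596
h [671.9  -3.9 120.8  37.7 -14.6] 469
[515.96590169 270.5902385   75.64399988]
14 rows: -0.10 0.84 -0.16 -0.00 0.00 -0.39
3 rows: 0.00 0.00 0.75 0.00 0.00 0.00
```

```bash
python3 - <<'E'
from h import *
s,p=avg(1)
t=(s['ee_pos'],R.from_quat(s['tool_rot']))
plan([590,100,185],down(180),t)
E
```

```text
10 rows: -0.49 0.37 -0.55 -0.00 0.00 -0.28
```

Call:
move_arm --commands "-0.1 0.1 -0.75 0 0 -0.28;-0.1 0.1 -0.75 0 0 -0.28;-0.49 0.37 -0.75 0 0 -0.28;-0.49 0.37 -0.75 0 0 -0.28;-0.49 0.37 -0.5 0 0 -0.28"

```text
t: 40.98
ee_pos: [520.6, 58.5, 146.8]
tool_rot: [0.055, 0.998, 0.0, 0.0]
force: [0.1, -0.6, -2.9]
finger_gap: 30.4
finger_force: 79.7
```

Call:
move_arm --commands "-0.49 0.37 -0.5 0 0 -0.28;-0.49 0.37 -0.5 0 0 -0.28;-0.49 0.37 -0.5 0 0 -0.28;-0.8 0.6 -0.5 0 0 -0.28;-0.8 0.6 0 0 0 -0.28"

```text
t: 41.4
ee_pos: [585.2, 101.0, 187.3]
tool_rot: [-0.001, 1.0, 0.0, 0.001]
force: [0.4, -0.2, -1.9]
finger_gap: 30.8
finger_force: 79.8
```

Call:
move_arm --commands "0 0 0 0 0 0;0 0 0 0 0 0;0 0 0 0 0 0;0 0 0 0 0 0"

```text
t: 41.73
ee_pos: [583.0, 99.8, 184.9]
tool_rot: [-0.001, 1.0, -0.001, -0.001]
force: [0.8, -0.8, -1.9]
finger_gap: 30.8
finger_force: 79.7
```

```bash
python3 - <<'E'
from h import *
s,p=avg();W=cloud(p,s);np.savez('w7.npz',W=W,c=p['color'],pos=s['ee_pos'],rot=s['tool_rot']);print(s['t'],s['ee_pos'],R.from_quat(s['tool_rot']).as_euler('xyz',degrees=True));topcheck()
save(p,'w7')
for x,y in[(690,260),(696,158)]:
    m=near(W,x,y,110,15,60)
    if m.sum()>50: m=comp(m);q=W[m];v,u=np.nonzero(m);print(rect(q[:,:2]),len(q),u.mean(),v.mean())
print(label(W,p['color'],665,243,40))
E
```

```text
41.8833 [583.31464268  99.97330944 185.17794517] [-1.79935563e+02 -5.90946002e-02 -1.79933751e+02]
h [688.5 261.7  89.   37.6  33.4] 366
h [687.7 262.5  87.4  37.9  36.3] 352
lost 671 -3.6
[685.4 259.6  82.8  37.9  33.6] 1967 407.8540925266904 256.1382816471784
[674.5 251.9  56.4  37.5  32.8] 1641 403.7166361974406 253.10603290676417
(array([665.3, 247.2,  32.4]), array([-0.542, -0.348,  0.765]), array([45.8, 35.3]), 89.8, np.float64(32.7), np.float64(40.1), np.int64(1190))
```

View pics/w7.png

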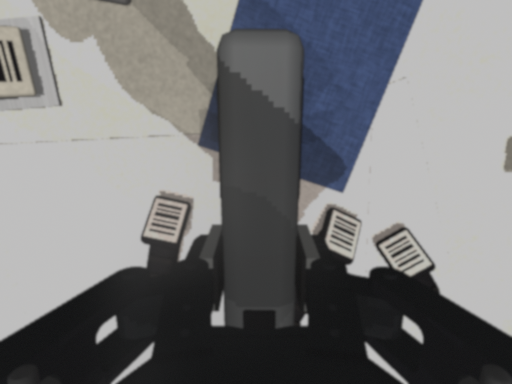

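```bash
python3 - <<'E'
from h import *
d=np.load('w7.npz');W=d['W'];c=d['c']
print(label(W,c,643,183,32));print(label(W,c,628,6,32));print(label(W,c,665,247,35))
t=(d['pos'],R.from_quat(d['rot']))
C=[665.0,246.0,32.2]
pos,r=read_pose(C,33);print(pos)
a=plan([pos[0],pos[1],pos[2]+60],r,t);plan(pos,r,a)
E
```

```text
(array([643.5, 183.8,  32.2]), array([-0.574,  0.29 ,  0.765]), array([34.8, 45.7]), 1.8, np.float64(-26.8), np.float64(40.1), np.int64(1042))
(array([627.5,   6.7,  31.6]), array([-0.629,  0.128,  0.767]), array([44.6, 34.6]), 88.4, np.float64(-11.5), np.float64(39.9), np.int64(1202))
(array([665.3, 247.3,  32.4]), array([-0.543, -0.349,  0.764]), array([45.8, 35. ]), 89.8, np.float64(32.8), np.float64(40.2), np.int64(1162))
[540.16314385 164.9299977   76.24399988]
8 rows: 0.16 0.47 0.31 -0.00 -0.00 -0.90
4 rows: 0.00 0.00 0.75 0.00 0.00 0.00
```

Call:
move_arm --commands "0.16 0.47 0.31 0 0 -0.9;0.16 0.47 0.31 0 0 -0.9;0.16 0.47 0.31 0 0 -0.9;0.16 0.47 0.31 0 0 -0.9;0.16 0.47 0.31 0 0 -0.9"

```text
t: 42.35
ee_pos: [561.4, 144.9, 154.3]
tool_rot: [-0.181, 0.983, -0.0, 0.0]
force: [-0.6, -0.8, -1.6]
finger_gap: 30.8
finger_force: 79.9
```

Call:
move_arm --commands "0.16 0.47 0.31 0 0 -0.9;0.16 0.47 0.31 0 0 -0.9;0.16 0.47 0.31 0 0 -0.9;0 0 0 0 0 0;0 0 0 0 0 0"

```text
t: 42.77
ee_pos: [540.8, 166.2, 135.8]
tool_rot: [-0.284, 0.959, -0.0, -0.0]
force: [-0.6, -0.4, -2.2]
finger_gap: 30.5
finger_force: 79.8
```

Call:
move_arm --commands "0 0 0.75 0 0 0;0 0 0.75 0 0 0;0 0 0.75 0 0 0;0 0 0.7 0 0 0;0 0 0 0 0 0"

```text
t: 43.18
ee_pos: [540.8, 164.1, 74.9]
tool_rot: [-0.283, 0.959, -0.001, -0.002]
force: [0.6, -0.8, -1.9]
finger_gap: 30.6
finger_force: 79.8
```

Call:
move_arm --commands "0 0 0 0 0 0;0 0 0 0 0 0"

```text
t: 43.35
ee_pos: [541.9, 166.3, 77.9]
tool_rot: [-0.284, 0.959, 0.0, 0.001]
force: [0.3, 0.6, -1.6]
finger_gap: 30.4
finger_force: 79.8
```

```bash
python3 - <<'E'
from h import *
s,p=avg();held(s,p);print(s['t'],s['ee_pos'],R.from_quat(s['tool_rot']).as_euler('xyz',degrees=True));topcheck()
t=(s['ee_pos'],R.from_quat(s['tool_rot']))
pos,r=read_pose([665.3,247.0,32.2],33);plan(pos,r,t,n=1)
E
```

```text
held [58.3  0.2 66.6 32.9  0.3] rear 90.5 slope [-1.9000e-03 -2.4782e+01] yslope [-0.0004  0.0313]
43.5 [541.88895523 166.52738258  78.01662508] [-1.79973863e+02  1.17503417e-01 -1.46969786e+02]
h [705.9 272.3  48.4  29.9  37.4] 110
h [720.9 144.7  95.8  32.2 -26.9] 335
h [699.7  -8.8  64.7  30.  -12.7] 205
1 rows: 0.08 0.01 0.09 -0.01 0.03 0.01
```

Call:
move_arm --commands "0.05 0.01 0.07 0 0 0;0 0 0 0 0 0;0 0 0 0 0 0;0 0 0 0 0 0;0 0 0 0 0 0"

```text
t: 43.97
ee_pos: [540.1, 165.9, 75.5]
tool_rot: [-0.285, 0.959, -0.0, 0.0]
force: [-0.2, -0.4, -2.8]
finger_gap: 31.0
finger_force: 79.8
```

Call:
move_arm --commands "0 0 0 0 0 0;0 0 0 0 0 0;0 0 0 0 0 0;0 0 0 0 0 0;0 0 0 0 0 0"

```text
t: 44.38
ee_pos: [540.1, 165.9, 75.5]
tool_rot: [-0.285, 0.959, -0.0, 0.0]
force: [-0.3, -0.1, -1.1]
finger_gap: 30.6
finger_force: 79.8
```

Call:
move_arm --commands "0 0 0 0 0 0;0 0 0 0 0 0;0 0 0 0 0 0;0 0 0 0 0 0;0 0 0 0 0 0"

```text
t: 44.8
ee_pos: [540.0, 165.9, 75.5]
tool_rot: [-0.285, 0.959, -0.0, -0.0]
force: [-0.4, 0.7, -2.2]
finger_gap: 30.9
finger_force: 79.8
```

Call:
move_arm --commands "0 0 0 0 0 0;0 0 0 0 0 0;0 0 0 0 0 0;0 0 0 0 0 0;0 0 0 0 0 0"

```text
t: 45.22
ee_pos: [540.0, 165.9, 75.5]
tool_rot: [-0.285, 0.959, -0.0, -0.0]
force: [-0.5, -0.4, -2.1]
finger_gap: 30.7
finger_force: 79.8
```

Call:
move_arm --commands "0 0 0 0 0 0;0 0 0 0 0 0;0 0 0 0 0 0;0 0 0 0 0 0;0 0 0 0 0 0"

```text
t: 45.63
ee_pos: [540.1, 165.9, 75.5]
tool_rot: [-0.285, 0.959, -0.0, 0.0]
force: [-0.3, -0.8, -1.3]
finger_gap: 30.8
finger_force: 79.8
```

Call:
move_arm --commands "0 0 0 0 0 0;0 0 0 0 0 0;0 0 0 0 0 0;0 0 0 0 0 0;0 0 0 0 0 0"

```text
t: 46.05
ee_pos: [540.0, 165.9, 75.5]
tool_rot: [-0.285, 0.959, -0.0, -0.0]
force: [-0.1, 0.9, -2.1]
finger_gap: 30.4
finger_force: 79.8
```

Call:
move_arm --commands "0 0 0 0 0 0;0 0 0 0 0 0;0 0 0 0 0 0;0 0 0 0 0 0;0 0 0 0 0 0"

```text
t: 46.47
ee_pos: [540.1, 165.9, 75.5]
tool_rot: [-0.285, 0.959, -0.0, 0.0]
force: [0.3, -0.6, -1.6]
finger_gap: 30.4
finger_force: 79.8
```

Call:
move_arm --commands "0 0 0 0 0 0;0 0 0 0 0 0;0 0 0 0 0 0;0 0 0 0 0 0;0 0 0 0 0 0"

```text
t: 46.88
ee_pos: [540.0, 165.9, 75.5]
tool_rot: [-0.285, 0.959, -0.0, -0.0]
force: [-0.2, 1.3, -2.2]
finger_gap: 30.5
finger_force: 79.8
```

Call:
move_arm --commands "0 0 0 0 0 0;0 0 0 0 0 0;0 0 0 0 0 0;0 0 0 0 0 0;0 0 0 0 0 0"

```text
t: 47.3
ee_pos: [540.0, 165.9, 75.5]
tool_rot: [-0.285, 0.959, -0.0, -0.0]
force: [-0.8, 0.2, -1.2]
finger_gap: 30.8
finger_force: 79.8
```

```bash
python3 - <<'E'
from h import *
s,p=avg();print(s['t'],s['ee_pos'],R.from_quat(s['tool_rot']).as_euler('xyz',degrees=True));topcheck()
t=(s['ee_pos'],R.from_quat(s['tool_rot']))
# lay back: scanner mid on mat centre
a=np.radians(-18.3);d=np.array([np.cos(a),np.sin(a)])
o=np.array([471.2,149.3]);g=o-20*d;print(g)
b=plan([*g,100],down(161.7),t);plan([*g,11.5],down(161.7),b)
E
```

```text
47.45 [540.04882521 165.87747753  75.47395334] [-1.79995016e+02 -2.12667972e-03 -1.46917574e+02]
h [703.6 270.4  55.1  30.   38. ] 124
h [720.1 145.4  97.2  31.  -26. ] 339
h [699.7  -8.7  65.1  29.7 -12.2] 204
[452.21149045 155.57984912]
12 rows: 0.38 0.02 -0.10 -0.00 0.00 0.93
5 rows: 0.00 0.00 0.89 0.00 0.00 0.00
```

Call:
move_arm --commands "0.38 0.02 -0.1 0 0 0.93;0.38 0.02 -0.1 0 0 0.93;0.38 0.02 -0.1 0 0 0.93;0.38 0.02 -0.1 0 0 0.93;0.38 0.02 -0.1 0 0 0.93"

```text
t: 47.92
ee_pos: [504.6, 151.8, 85.6]
tool_rot: [-0.101, 0.995, 0.0, 0.0]
force: [0.4, 0.5, -1.9]
finger_gap: 30.6
finger_force: 79.7
```

Call:
move_arm --commands "0.38 0.02 -0.1 0 0 0.93;0.38 0.02 -0.1 0 0 0.93;0.38 0.02 -0.1 0 0 0.93;0.38 0.02 -0.1 0 0 0.93;0.38 0.02 -0.1 0 0 0.93"

```text
t: 48.33
ee_pos: [466.7, 151.9, 95.7]
tool_rot: [0.085, 0.996, 0.0, 0.0]
force: [-0.8, -0.5, -3.4]
finger_gap: 30.5
finger_force: 79.7
```

Call:
move_arm --commands "0.38 0.02 -0.1 0 0 0.93;0.38 0.02 -0.1 0 0 0.93;0 0 0.8 0 0 0;0 0 0.8 0 0 0;0 0 0.8 0 0 0"

```text
t: 48.75
ee_pos: [452.7, 156.3, 51.4]
tool_rot: [0.157, 0.988, 0.001, 0.001]
force: [1.1, 0.1, -2.6]
finger_gap: 30.5
finger_force: 79.9
```

Call:
move_arm --commands "0 0 0.6 0 0 0;0 0 0 0 0 0;0 0 0 0 0 0;0 0 0 0 0 0"

```text
t: 49.08
ee_pos: [452.6, 156.2, 40.0]
tool_rot: [0.157, 0.988, 0.0, 0.0]
force: [0.5, -0.3, -2.3]
finger_gap: 30.6
finger_force: 79.7
```

```bash
python3 - <<'E'
from h import *
s,p=avg();held(s,p);print(s['t'],s['ee_pos'],s['force'])
t=(s['ee_pos'],R.from_quat(s['tool_rot']))
W=cloud(p,s);b=p['color'].astype(int)
plan([452.2,155.6,11],down(161.7),t,n=4)
E
```

```text
held [58.1 -0.1 66.2 32.8  0.1] rear 90.0 slope [ 2.00000e-04 -2.49453e+01] yslope [ 0.0004 -0.0184]
49.2333 [452.78480653 156.01808306  40.21668154] [ 0.40306827 -0.52728661 -2.04909334]
4 rows: 0.01 -0.01 0.37 0.00 0.00 0.01
```

Call:
move_arm --commands "0.03 0 0.5 0 0 0;0 0 0.5 0 0 0;0 0 0.3 0 0 0;0 0 0.12 0 0 0;0 0 0 0 0 0"

```text
t: 49.65
ee_pos: [451.9, 155.9, 11.1]
tool_rot: [0.157, 0.988, -0.0, 0.0]
force: [0.1, -0.1, -1.0]
finger_gap: 30.9
finger_force: 79.8
```

Call:
move_arm --commands "0 0 0.03 0 0 0;0 0 0 0 0 0;0 0 0 0 0 0"

```text
t: 49.9
ee_pos: [452.0, 156.0, 10.8]
tool_rot: [0.157, 0.988, 0.0, 0.0]
force: [-0.6, -1.0, -2.1]
finger_gap: 30.5
finger_force: 79.8
```

Call:
move_arm --commands "0 0 0.04 0 0 0;0 0 0 0 0 0;0 0 0 0 0 0"

```text
t: 50.15
ee_pos: [452.0, 156.0, 10.7]
tool_rot: [0.157, 0.988, 0.0, 0.001]
force: [-1.4, -0.3, 7.0]
finger_gap: 30.6
finger_force: 81.1
```

Call:
move_arm --commands "0 0 0 0 0 0;0 0 0 0 0 0;0 0 0 0 0 0;0 0 0 0 0 0;0 0 0 0 0 0" --fingers 1

```text
t: 50.57
ee_pos: [451.7, 155.9, 9.6]
tool_rot: [0.157, 0.988, -0.0, -0.0]
force: [0.3, 0.3, 0.9]
finger_gap: 85.3
finger_force: 0.0
```

Call:
move_arm --commands "0 0 0 0 0 0;0 0 0 0 0 0;0 0 -0.3 0 0 0;0 0 -0.6 0 0 0;0 0 -0.8 0 0 0"

```text
t: 50.98
ee_pos: [451.0, 155.6, 43.4]
tool_rot: [0.157, 0.988, -0.001, -0.001]
force: [0.3, 0.1, -0.5]
finger_gap: 85.5
finger_force: 0.0
```

Call:
move_arm --commands "0 0 -0.9 0 0 0;0 0 -0.9 0 0 0;0 0 -0.9 0 0 0;0 0 -0.9 0 0 0;0 0 -0.9 0 0 0"

```text
t: 51.4
ee_pos: [451.4, 155.7, 134.5]
tool_rot: [0.157, 0.988, -0.0, -0.0]
force: [0.3, -0.5, 0.6]
finger_gap: 85.8
finger_force: 0.0
```

Call:
move_arm --commands "0 0 -0.9 0 0 0;0 0 -0.9 0 0 0;0 0 -0.9 0 0 0;0 0 -0.9 0 0 0;0 0 -0.9 0 0 0"

```text
t: 51.82
ee_pos: [451.3, 155.6, 224.4]
tool_rot: [0.157, 0.988, -0.0, -0.0]
force: [0.2, -0.7, -0.8]
finger_gap: 85.2
finger_force: 0.0
```

```bash
python3 - <<'E'
from h import *
s,p=avg(1);W=cloud(p,s);print(s['t'],s['ee_pos'],R.from_quat(s['tool_rot']).as_euler('xyz',degrees=True),s['joints'])
a=snapshot('top');WT=cloud(a)
for w,c in((W,p['color']),(WT,a['color'])):
    q=w[comp(near(w,462,152,125,22,90))];print('scanner',rect(q[:,:2]),np.median(q[:,2]))
    b=c.astype(int);m=comp((b[...,2]-b[...,0]>15)&near(w,475,140,180,-5,15));print('mat',rect(w[m][:,:2]))
topcheck()
save(cv2.resize(cv2.convertScaleAbs(p['color'],alpha=2),(512,384)),'w8')
E
```

```text
51.8667 [452.86446539 156.88215227 227.27976293] [179.82689523   0.20910096 161.94015168] [ 0.07765363  0.60646585 -0.80815428  1.98342368  0.61013759  0.80540743
  0.17402964]
scanner [464.9 154.4 202.8  50.  -18.8] 39.05496175789648
mat [473.7 151.2 238.4 158.4 -18.4]
scanner [540.  126.   50.   40.5  72.1] 68.13023161132105
mat [553.7 122.7 160.3  67.   69.8]
h [688.3 261.6  89.9  37.8  33.6] 371
h [695.9 156.9 151.3  38.2 -26. ] 595
h [670.6  -3.1 120.3  37.7 -13.9] 474
```

View pics/w8.png

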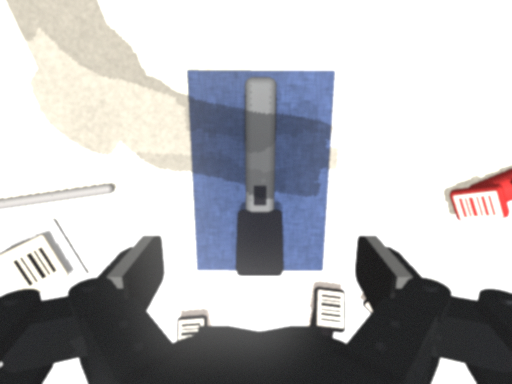

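```bash
python3 - <<'E'
from h import *
plan([425.5,-410.5,200],down(95.8),n=30)
E
```

```text
30 rows: -0.74 -0.68 0.04 0.00 0.00 0.48
```

Call:
move_arm --commands "-0.74 -0.68 0.04 0 0 0.48;-0.74 -0.68 0.04 0 0 0.48;-0.74 -0.68 0.04 0 0 0.48;-0.74 -0.68 0.04 0 0 0.48;-0.74 -0.68 0.04 0 0 0.48"

```text
t: 52.38
ee_pos: [493.7, 63.6, 218.4]
tool_rot: [0.252, 0.968, -0.001, -0.001]
force: [0.8, 0.9, 0.6]
finger_gap: 85.5
finger_force: 0.0
```

Call:
move_arm --commands "-0.74 -0.68 0.04 0 0 0.48;-0.74 -0.68 0.04 0 0 0.48;-0.74 -0.68 0.04 0 0 0.48;-0.74 -0.68 0.04 0 0 0.48;-0.74 -0.68 0.04 0 0 0.48"

```text
t: 52.8
ee_pos: [517.6, -33.7, 214.2]
tool_rot: [0.343, 0.939, -0.001, -0.001]
force: [0.5, 0.2, -0.5]
finger_gap: 85.3
finger_force: 0.0
```

Call:
move_arm --commands "-0.74 -0.68 0.04 0 0 0.48;-0.74 -0.68 0.04 0 0 0.48;-0.74 -0.68 0.04 0 0 0.48;-0.74 -0.68 0.04 0 0 0.48;-0.74 -0.68 0.04 0 0 0.48"

```text
t: 53.22
ee_pos: [522.5, -133.8, 210.2]
tool_rot: [0.432, 0.902, -0.001, -0.001]
force: [0.0, -0.3, 0.2]
finger_gap: 85.3
finger_force: 0.0
```

Call:
move_arm --commands "-0.74 -0.68 0.04 0 0 0.48;-0.74 -0.68 0.04 0 0 0.48;-0.74 -0.68 0.04 0 0 0.48;-0.74 -0.68 0.04 0 0 0.48;-0.74 -0.68 0.04 0 0 0.48"

```text
t: 53.63
ee_pos: [508.3, -233.0, 206.1]
tool_rot: [0.516, 0.856, -0.001, -0.001]
force: [0.3, -0.1, 0.0]
finger_gap: 85.3
finger_force: 0.0
```

Call:
move_arm --commands "-0.74 -0.68 0.04 0 0 0.48;-0.74 -0.68 0.04 0 0 0.48;-0.74 -0.68 0.04 0 0 0.48;-0.74 -0.68 0.04 0 0 0.48;-0.74 -0.68 0.04 0 0 0.48"

```text
t: 54.05
ee_pos: [475.3, -327.6, 202.0]
tool_rot: [0.596, 0.803, -0.0, -0.001]
force: [0.6, 0.7, -0.4]
finger_gap: 85.6
finger_force: 0.0
```

Call:
move_arm --commands "-0.74 -0.68 0.04 0 0 0.48;-0.74 -0.68 0.04 0 0 0.48;-0.74 -0.68 0.04 0 0 0.48;-0.74 -0.68 0.04 0 0 0.48;-0.74 -0.68 0.04 0 0 0.48"

```text
t: 54.47
ee_pos: [424.9, -414.2, 198.0]
tool_rot: [0.67, 0.742, -0.0, -0.001]
force: [-0.0, -0.0, 0.4]
finger_gap: 85.5
finger_force: 0.0
```

Call:
move_arm --commands "0 0 0 0 0 0;0 0 0 0 0 0;0 0 0 0 0 0"

```text
t: 54.72
ee_pos: [426.5, -412.6, 198.8]
tool_rot: [0.669, 0.743, 0.0, -0.001]
force: [-0.4, -0.7, 0.0]
finger_gap: 85.4
finger_force: 0.0
```

```bash
python3 - <<'E'
from h import *
s,p=avg();W=cloud(p,s);print(s['t'],s['ee_pos'],R.from_quat(s['tool_rot']).as_euler('xyz',degrees=True),s['joints'])
m=near(W,425,-410,40,112,135);q=W[m];print('key',rect(q[:,:2]),q[:,2].mean(),len(q))
m=near(W,425,-412,75,38,60);print('box',rect(W[m][:,:2]))
t=(s['ee_pos'],R.from_quat(s['tool_rot']))
r=rect(q[:,:2]);plan([r[0],r[1],85.5],down(r[4]%180),t,n=8)
E
```

```text
54.8667 [ 427.11995759 -412.2817166   199.33176412] [ 1.79989533e+02 -6.46219439e-02  9.60712804e+01] [ 0.98564664  0.72509432 -0.52121912  1.68609526  0.4525168   0.85338912
  0.37636803]
key [ 425.  -409.3   43.1   13.1  -83.8] 123.52381407925542 1062
box [ 425.7 -409.4  100.2  100.    -7.9]
8 rows: 0.02 -0.01 0.71 0.00 -0.00 -0.00
```

Call:
move_arm --commands "0.12 -0.07 0.71 0 0 0;0 0 0.71 0 0 0;0 0 0.71 0 0 0;0 0 0.71 0 0 0;0 0 0.71 0 0 0"

```text
t: 55.28
ee_pos: [425.4, -410.7, 128.2]
tool_rot: [0.669, 0.743, 0.0, 0.0]
force: [-0.7, -0.4, -0.2]
finger_gap: 85.5
finger_force: 0.0
```

Call:
move_arm --commands "0 0 0.71 0 0 0;0 0 0.71 0 0 0;0 0 0.71 0 0 0;0 0 0 0 0 0;0 0 0 0 0 0"

```text
t: 55.7
ee_pos: [424.9, -410.6, 85.8]
tool_rot: [0.669, 0.743, 0.0, -0.001]
force: [-0.1, 0.6, 0.4]
finger_gap: 85.2
finger_force: 0.0
```

Call:
move_arm --commands "0 0 0 0 0 0;0 0 0 0 0 0;0 0 0 0 0 0;0 0 0 0 0 0;0 0 0 0 0 0" --fingers -1 --newtons 100

```text
t: 56.12
ee_pos: [424.9, -411.8, 86.6]
tool_rot: [0.67, 0.743, -0.0, 0.0]
force: [-0.0, 0.0, -0.1]
finger_gap: 25.6
finger_force: 0.0
```

Call:
move_arm --commands "0 0 0 0 0 0;0 0 0 0 0 0;0 0 0 0 0 0;0 0 0 0 0 0;0 0 0 0 0 0"

```text
t: 56.53
ee_pos: [425.4, -411.7, 86.6]
tool_rot: [0.67, 0.743, 0.0, 0.001]
force: [1.4, 0.4, 4.6]
finger_gap: 11.9
finger_force: 97.5
```

Call:
move_arm --commands "0.04 0 0 0 0 -0.4;0 0 0 0 0 -0.6;0 0 0 0 0 -0.6;0 0 0 0 0 -0.6;0 0 0 0 0 -0.6"

```text
t: 56.95
ee_pos: [425.9, -410.8, 86.6]
tool_rot: [0.581, 0.814, 0.0, 0.001]
force: [1.8, 1.3, 4.4]
finger_gap: 12.2
finger_force: 97.6
```

Call:
move_arm --commands "0 0 0 0 0 -0.6;0 0 0 0 0 -0.6;0 0 0 0 0 -0.6;0 0 0 0 0 -0.6;0 0 0 0 0 -0.6"

```text
t: 57.37
ee_pos: [426.2, -410.7, 86.6]
tool_rot: [0.479, 0.878, 0.001, 0.001]
force: [2.5, 1.1, 3.7]
finger_gap: 11.8
finger_force: 97.5
```

Call:
move_arm --commands "0 0 0 0 0 -0.6;0 0 0 0 0 -0.6;0 0 0 0 0 -0.6;0 0 0 0 0 -0.6;0 0 0 0 0 -0.6"

```text
t: 57.78
ee_pos: [426.5, -410.5, 86.6]
tool_rot: [0.371, 0.929, 0.001, 0.002]
force: [3.2, 1.1, 3.3]
finger_gap: 11.9
finger_force: 97.5
```

Call:
move_arm --commands "0 0 0 0 0 -0.6;0 0 0 0 0 -0.6;0 0 0 0 0 -0.6;0 0 0 0 0 -0.6;0 0 0 0 0 -0.6"

```text
t: 58.2
ee_pos: [426.7, -410.2, 86.6]
tool_rot: [0.257, 0.967, 0.001, 0.002]
force: [4.0, 0.6, 2.7]
finger_gap: 11.8
finger_force: 97.5
```

Call:
move_arm --commands "0 0 0 0 0 -0.6;0 0 0 0 0 -0.6;0 0 0 0 0 -0.6;0 0 0 0 0 -0.6;0 0 0 0 0 -0.6"

```text
t: 58.62
ee_pos: [426.9, -410.0, 86.6]
tool_rot: [0.139, 0.99, 0.001, 0.002]
force: [3.0, 1.6, 2.3]
finger_gap: 11.9
finger_force: 97.4
```

```bash
python3 - <<'E'
from h import *
s=env.state();print(s['t'],s['ee_pos'],R.from_quat(s['tool_rot']).as_euler('xyz',degrees=True),s['joints'],s['force'])
E
```

```text
58.6167 [ 426.90082959 -409.95070608   86.60383779] [179.89026804   0.2360048  164.03136336] [ 1.08548117  0.9410277  -0.72393782  1.76625561  0.86026092  0.77912849
  1.20866265] [2.97336564 1.64622667 2.27117869]
```

Call:
move_arm --commands "0 0 0 0 0 -0.6;0 0 0 0 0 -0.6;0 0 0 0 0 -0.6;0 0 0 0 0 -0.6;0 0 0 0 0 -0.3"

```text
t: 59.03
ee_pos: [426.9, -409.7, 86.6]
tool_rot: [0.032, 0.999, 0.001, 0.002]
force: [4.4, 3.1, 2.7]
finger_gap: 11.7
finger_force: 97.5
```

Call:
move_arm --commands "0 0 0 0 0 0;0 0 0 0 0 0"

```text
t: 59.2
ee_pos: [426.9, -409.7, 86.6]
tool_rot: [0.033, 0.999, 0.001, 0.002]
force: [5.3, 2.6, 3.3]
finger_gap: 12.0
finger_force: 97.4
```

```bash
python3 - <<'E'
from h import *
s,p=avg(1);W=cloud(p,s);print(s['t'],s['ee_pos'],R.from_quat(s['tool_rot']).as_euler('xyz',degrees=True),s['moment'],s['force'])
q=W[near(W,425,-412,75,38,55)];print('box',rect(q[:,:2]))
L=local(W,s);m=(np.abs(L[...,1])<9)&(L[...,2]>-45)&(L[...,2]<-33)&(np.abs(L[...,0])<35);q=W[comp(m)];print('key',rect(q[:,:2]))
b=snapshot('scene');im=np.hstack([cv2.resize(cv2.convertScaleAbs(p['color'][100:340,130:390],alpha=2.5),(520,480)),cv2.resize(cv2.convertScaleAbs(b['color'][150:270,75:145],alpha=1.3),(280,480))]);save(im,'w9')
E
```

```text
59.25 [ 426.92279718 -409.68756618   86.60840966] [179.91669419   0.25384145 176.2240288 ] [ 0.51947256 -1.15957451 -0.00533903] [5.36543208 2.50572221 2.31304453]
box [ 423.5 -409.   100.3   97.4   82.7]
key [ 424.  -409.5   43.7   18.    -3.4]
```

View pics/w9.png

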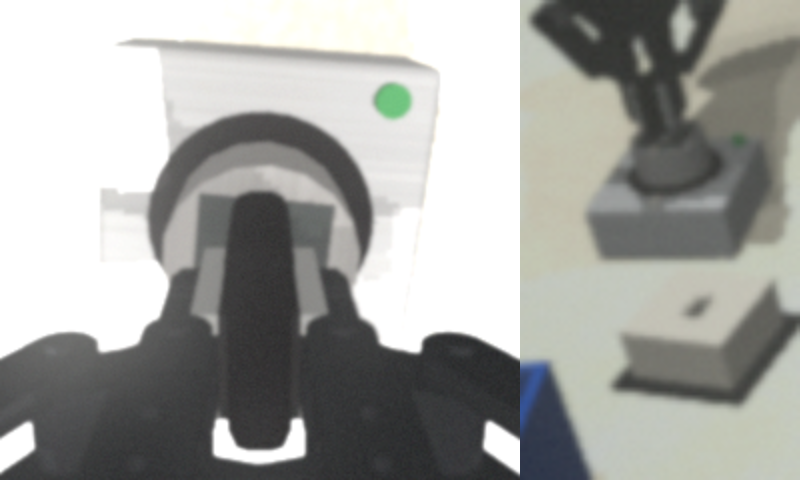

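Call:
move_arm --commands "0 0 0 0 0 0.45;0 0 0 0 0 0.45;0 0 0 0 0 0"

```text
t: 59.55
ee_pos: [426.6, -410.3, 86.6]
tool_rot: [0.07, 0.998, 0.0, 0.002]
force: [4.7, 2.1, 3.1]
finger_gap: 11.7
finger_force: 97.5
```

Call:
move_arm --commands "0 0 -0.2 0 0 0;0 0 -0.3 0 0 0;0 0 -0.3 0 0 0;0 0 -0.3 0 0 0;0 0 -0.4 0 0 0"

```text
t: 59.97
ee_pos: [424.2, -410.6, 115.3]
tool_rot: [0.069, 0.998, 0.0, -0.001]
force: [0.3, -0.6, 0.3]
finger_gap: 11.9
finger_force: 97.6
```

Call:
move_arm --commands "0 0 -0.5 0 0 0;0 0 -0.5 0 0 0;0 0 -0.5 0 0 0;0 0 0 0 0 0;0 0 0 0 0 0"

```text
t: 60.38
ee_pos: [424.4, -411.2, 146.8]
tool_rot: [0.07, 0.998, -0.001, 0.0]
force: [0.4, -0.2, -0.2]
finger_gap: 11.8
finger_force: 97.7
```

```bash
python3 - <<'E'
from h import *
s,p=avg();W=cloud(p,s);print(s['t'],s['ee_pos'],R.from_quat(s['tool_rot']).as_euler('xyz',degrees=True),s['force'],s['finger_gap'])
L=local(W,s);m=(np.abs(L[...,1])<9)&(L[...,2]>-45)&(L[...,2]<-33)&(np.abs(L[...,0])<35);q=L[comp(m)];print('key in tool',rect(q[:,:2]),np.median(q[:,2]))
g=p['color'].max(-1);m=near(W,425.5,-410,24,73,82)&(g<55);print('plate',rect(W[m][:,:2]))
a=plan([590.4,-366.0,130],down(160.3),(s['ee_pos'],R.from_quat(s['tool_rot'])),n=12)
E
```

```text
60.5333 [ 424.00144278 -410.84215387  145.87782076] [-1.79984958e+02 -5.48096664e-02  1.72004762e+02] [ 0.29080313  0.51237147 -0.8800636 ] 12.060095998039023
key in tool [ 2.7  0.3 43.8 17.9 -1.6] -37.53824040220372
plate [ 424.8 -409.4   33.2   33.1   82.6]
12 rows: -0.63 0.34 0.07 -0.00 -0.00 0.21
```

Call:
move_arm --commands "-0.64 0.34 0.07 0 0 0.21;-0.64 0.34 0.07 0 0 0.21;-0.64 0.34 0.07 0 0 0.21;-0.64 0.34 0.07 0 0 0.21;-0.64 0.34 0.07 0 0 0.21"

```text
t: 60.95
ee_pos: [493.6, -387.8, 138.4]
tool_rot: [0.112, 0.994, 0.0, -0.001]
force: [0.2, -0.1, -0.3]
finger_gap: 11.8
finger_force: 97.7
```

Call:
move_arm --commands "-0.64 0.34 0.07 0 0 0.21;-0.64 0.34 0.07 0 0 0.21;-0.64 0.34 0.07 0 0 0.21;-0.64 0.34 0.07 0 0 0.21;-0.64 0.34 0.07 0 0 0.21"

```text
t: 61.37
ee_pos: [564.2, -371.2, 131.2]
tool_rot: [0.153, 0.988, 0.0, -0.001]
force: [0.2, -0.3, -0.3]
finger_gap: 11.7
finger_force: 97.8
```

Call:
move_arm --commands "-0.64 0.34 0.07 0 0 0.21;-0.64 0.34 0.07 0 0 0.21;0 0 0 0 0 0;0 0 0 0 0 0;0 0 0 0 0 0"

```text
t: 61.78
ee_pos: [591.4, -367.0, 128.7]
tool_rot: [0.17, 0.986, -0.0, -0.001]
force: [-0.3, -0.2, 0.3]
finger_gap: 12.2
finger_force: 97.8
```

```bash
python3 - <<'E'
from h import *
s,p=avg();W=cloud(p,s);print(s['t'],s['ee_pos'],R.from_quat(s['tool_rot']).as_euler('xyz',degrees=True))
q=W[near(W,590,-367,65,33,46)];print('holder',rect(q[:,:2]))
a=plan([591.9,-366.5,80],down(160.3),(s['ee_pos'],R.from_quat(s['tool_rot'])),n=4)
E
```

```text
61.9333 [ 591.3010177  -367.44315252  129.02501441] [-1.79944165e+02 -6.94799399e-02  1.60428340e+02]
holder [ 589.4 -365.5   70.4   70.4  -19.9]
4 rows: -0.00 0.01 0.61 -0.00 -0.00 0.01
```

Call:
move_arm --commands "-0.01 0.05 0.6 0 0 0.02;0 0 0.6 0 0 0;0 0 0.6 0 0 0;0 0 0.5 0 0 0;0 0 0 0 0 0"

```text
t: 62.35
ee_pos: [590.8, -365.3, 79.5]
tool_rot: [0.17, 0.985, 0.0, -0.003]
force: [-0.3, 1.0, -0.9]
finger_gap: 12.2
finger_force: 97.8
```

Call:
move_arm --commands "0 0 0.15 0 0 0;0 0 0.15 0 0 0;0 0 0.15 0 0 0;0 0 0.15 0 0 0;0 0 0 0 0 0"

```text
t: 62.77
ee_pos: [592.8, -365.8, 70.9]
tool_rot: [0.17, 0.985, -0.0, -0.0]
force: [0.3, -0.3, -0.2]
finger_gap: 12.2
finger_force: 98.2
```

Call:
move_arm --commands "0 0 0.15 0 0 0;0 0 0.15 0 0 0;0 0 0.15 0 0 0;0 0 0.15 0 0 0;0 0 0 0 0 0"

```text
t: 63.18
ee_pos: [592.7, -365.8, 58.4]
tool_rot: [0.17, 0.985, 0.0, -0.0]
force: [-0.9, 0.3, -0.5]
finger_gap: 12.1
finger_force: 98.2
```

Call:
move_arm --commands "0 0 0.15 0 0 0;0 0 0.15 0 0 0;0 0 0.12 0 0 0;0 0 0.06 0 0 0;0 0 0 0 0 0"

```text
t: 63.6
ee_pos: [592.9, -365.8, 49.2]
tool_rot: [0.17, 0.985, 0.0, -0.0]
force: [0.3, 0.3, 0.5]
finger_gap: 12.3
finger_force: 98.2
```

Call:
move_arm --commands "0 0 0.05 0 0 0;0 0 0 0 0 0"

```text
t: 63.77
ee_pos: [593.1, -365.8, 48.7]
tool_rot: [0.17, 0.985, -0.0, 0.0]
force: [-0.1, -0.0, -0.2]
finger_gap: 12.1
finger_force: 98.2
```

Call:
move_arm --commands "0 0 0.05 0 0 0;0 0 0 0 0 0;0 0 0 0 0 0"

```text
t: 64.02
ee_pos: [593.2, -365.8, 47.8]
tool_rot: [0.17, 0.985, -0.0, 0.0]
force: [0.1, 1.0, 0.3]
finger_gap: 11.9
finger_force: 98.2
```

Call:
move_arm --commands "0 0 0 0 0 0;0 0 0 0 0 0;0 0 0 0 0 0;0 0 0 0 0 0;0 0 0 0 0 0" --fingers 1

```text
t: 64.43
ee_pos: [593.1, -365.8, 47.8]
tool_rot: [0.17, 0.985, -0.0, 0.0]
force: [-0.2, 0.1, 0.6]
finger_gap: 71.8
finger_force: 0.0
```

Call:
move_arm --commands "0 0 0 0 0 0;0 0 -0.3 0 0 0;0 0 -0.8 0 0 0;0 0 -0.9 0 0 0;0 0 -0.9 0 0 0"

```text
t: 64.85
ee_pos: [593.4, -365.7, 107.6]
tool_rot: [0.17, 0.985, 0.0, 0.0]
force: [-0.3, -0.9, 0.6]
finger_gap: 85.2
finger_force: 0.0
```

Call:
move_arm --commands "0 0 -0.9 0 0 0;0 0 -0.9 0 0 0;0 0 -0.9 0 0 0;0 0 -0.9 0 0 0;0 0 -0.9 0 0 0"

```text
t: 65.27
ee_pos: [593.4, -365.6, 198.5]
tool_rot: [0.17, 0.985, -0.0, 0.001]
force: [0.1, -0.2, -0.2]
finger_gap: 85.5
finger_force: 0.0
```

Call:
move_arm --commands "0 0 -0.9 0 0 0;0 0 -0.9 0 0 0;0 0 0 0 0 0;0 0 0 0 0 0"

```text
t: 65.6
ee_pos: [594.0, -365.7, 234.1]
tool_rot: [0.17, 0.985, -0.0, 0.002]
force: [-0.2, 0.3, -1.2]
finger_gap: 85.6
finger_force: 0.0
```

```bash
python3 - <<'E'
from h import *
s,p=avg(1);W=cloud(p,s);print(s['t'],s['ee_pos'],s['force'])
q=W[near(W,590,-367,40,70,95)];print('key',rect(q[:,:2]),q[:,2].mean(),len(q))
q=W[near(W,590,-367,65,33,46)];print('holder',rect(q[:,:2]))
q=W[near(W,425,-412,75,38,60)];print('box',rect(q[:,:2]))
g=p['color'].max(-1)
for t in(45,55):
    m=near(W,425.5,-410,24,73,82)&(g<t)
    if m.sum()>5: print('plate',rect(W[m][:,:2]))
m=near(W,425,-410,22,45,68);print('slot',rect(W[m][:,:2]) if m.sum()>5 else m.sum())
a=snapshot('top');WT=cloud(a);q=WT[comp(near(WT,462,152,125,22,90))];print('scanner',rect(q[:,:2]))
topcheck();save(cv2.resize(a['color'][90:300,50:470],(800,400)),'end')
E
```

```text
65.65 [ 593.04232216 -365.72723626  232.55629573] [-0.48578594 -0.8687981  -0.16902413]
key [ 588.9 -366.    43.8   13.3  -19.5] 82.8502701920535 632
holder [ 588.  -365.3   70.2   70.2  -19.8]
box [ 437.4 -411.1  100.3   73.3   82. ]
plate [ 427.2 -412.3   15.8   12.1  -19.2]
plate [ 429.6 -410.    33.2   22.7   79.7]
slot [ 421.8 -412.    17.7    4.5  -11.2]
scanner [462.2 151.1 204.8  50.2 -17.9]
h [688.7 261.5  89.9  37.5  33. ] 371
h [696.  157.  151.   37.3 -25. ] 595
h [670.7  -3.2 120.5  37.6 -13.9] 478
```

View pics/end.png

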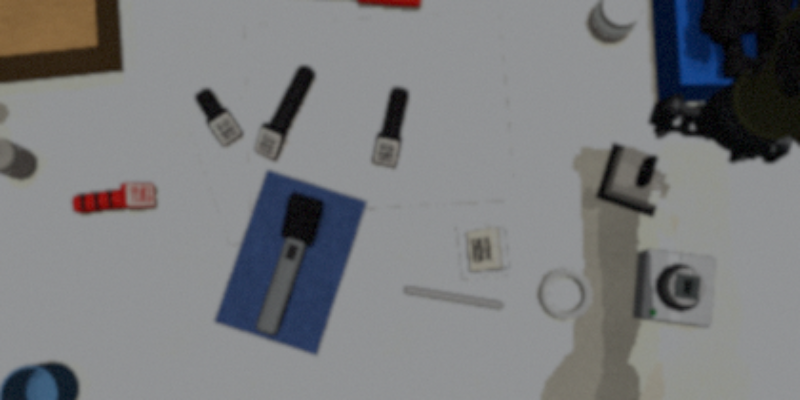

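```bash
python3 -c "
from station import close_job
print(close_job())"
```

```text
the job is handed in; nothing more can be done
None
```

I finished and handed in the job at about 66 s of the 208 s allowed: station switched on, check block and the 150, 120 and 90 mm handles read in that order, scanner back on its mat, key turned off and back in its holder. The 180 mm handle was absent, the 90 mm one was knocked aside mid-run so I re-measured it first, and nothing visible confirmed that any label actually registered.

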